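# Lock the transit cases and stack them on the tray

### The job

Get the transit cases ready to go out: lock every case with a T-lock from the rack, dropped through the slot in its lid until the collar lies on the lid and then given a quarter turn so that its wing lies along the case, and stack all the locked cases squarely in one column on the stacking tray, their long sides along the tray's. Leave the other things on the bench where they are.

Things in the scene. Friction and masses are not known exactly. Their poses are not given: they have to be found in the camera images.
- tray: Fixed aluminium stacking tray, 148 x 92 mm, long along its x axis, with low corner angles (tops 19 mm above the bench); between them it is 122 x 72 mm, so a case stands inside with 5 mm to spare on each side. case_d stands on it from the start, not yet locked. Origin: centre of its underside on the bench; z up.
- tray_top (a point): Centre of the tray's upper face, 6 mm above the bench: the bottom case stands on this face.
- rack: Lock rack, loose on the bench, 0.9 kg: aluminium block 94 (x) x 88 (y) mm, its top 30 mm above the bench, with two by two slots 24 mm deep, 44 mm apart along x and 54 mm apart along y; a T-lock stands in each at the start, its wing along the rack's x. Origin: under its centre, on the bench.
- case_a: Black transit case with a grey lid, all four alike (2 or 3 of a, b, c are present, and d), 112 (x) x 62 (y) x 54 mm high, 0.25 to 0.45 kg. Origin: centre of its underside, z up. z = 0 to 21 mm: only two runners along x, outer faces at y = +-30.5 mm, 43 mm free between them (room for the lock of the case below). z = 21 to 49: body with flat sides, to be gripped across y. z = 49 to 54: lid. No rims or pegs: cases stand flat on one another, 54 mm a layer.
- case_b: Black transit case with a grey lid, all four alike (2 or 3 of a, b, c are present, and d), 112 (x) x 62 (y) x 54 mm high, 0.25 to 0.45 kg. Origin: centre of its underside, z up. Lid slot at the middle of the lid: 11 mm along x, 30 mm along y (across the case); it goes 10 mm down, through the lid and a fixed bridge plate just below it; hollow below that down to z = 24 mm.
- case_c: Black transit case with a grey lid, all four alike (2 or 3 of a, b, c are present, and d), 112 (x) x 62 (y) x 54 mm high, 0.25 to 0.45 kg. Origin: centre of its underside, z up. The lid is hinged along the long side at +y and lies shut by its own weight; with no lock in it, it lifts easily.
- case_d: Black transit case with a grey lid, all four alike (2 or 3 of a, b, c are present, and d), 112 (x) x 62 (y) x 54 mm high, 0.25 to 0.45 kg. Origin: centre of its underside, z up. Same slot, lid and runners as the other cases.
- lock_0: T-lock, all four alike, one per case (any left over is a spare). Origin: on its axis, underside of its collar; x along the wing, z up. Above: collar 22 mm across, 2 mm thick; black wing 36 (x) x 12 (y) mm from z = 2 to 19 mm. Below: shank 7 mm across; crossbar 26 (x, parallel to the wing) x 7 x 6 mm from z = -18.5 to -12.5 mm. About 0.05 kg.
- lock_1: T-lock, all four alike, one per case (any left over is a spare). Origin: on its axis, underside of its collar; x along the wing, z up. It enters a case slot with the wing across the case (lock x along case y), 2 mm to spare on each side. With the collar on the lid its origin is 54 mm above the case's origin and the crossbar is 2.5 mm below the bridge plate, free to turn.
- lock_2: T-lock, all four alike, one per case (any left over is a spare). Origin: on its axis, underside of its collar; x along the wing, z up. It holds the lid when, collar on the lid, the wing lies along the case (lock x along case x, either way round): a quarter turn either way from how it went in.
- lock_3: T-lock, all four alike, one per case (any left over is a spare). Origin: on its axis, underside of its collar; x along the wing, z up. In the rack it stands upright with its collar on the block (origin 30 mm above the bench), wing along the rack, up to 2 mm loose in its slot.
- esd_brush: Bystander: black brush, 138 mm, lying at the far right, beyond the cases.
- flux_jar: Bystander: small white jar with red lid, 48 mm across, 35 mm high, between the cases and the microscope.
- tweezers_b: Bystander: black tweezers, 127 mm, lying left of the rack.
- usb_stick: Bystander: orange memory stick, 54 mm, lying near the front edge of the bench, right of the tray.
- microscope: Bystander: the fixed microscope. Its flat screen hangs over the middle of the bench, behind the cases, 190 to 420 mm above it, its near edge 0.53 m ahead of the robot's base axis, straight ahead and up to 120 mm to the left: pass on the robot's side of it. Its eyepieces hang over the right, 0.46 m ahead and more, over 120 mm high.

How it is judged:
At the end, for the whole second after the job is handed in: Every case stands upright and at rest in one column on the tray, its middle within 10 mm of the tray's middle (from above), its long axis within 0.12 rad of the tray's; each carries a T-lock in its slot, collar on the lid (-4 to +4.5 mm), wing within 0.4 rad of the case's long axis (horizontal distance between each of case_a, case_b, case_c, case_d and tray_top below 0.01 m and angle between the x axis of each of case_a, case_b, case_c, case_d and the x axis of tray, either way round below 0.12 rad and angle between each of case_a, case_b, case_c, case_d's own z axis and vertical below 0.06 rad and height (world z) of each of case_a, case_b, case_c, case_d below 0.2 m and linear speed of each of case_a, case_b, case_c, case_d below 0.03 m/s and ((x of lock_0 in the frame of case_a between -0.006 and 0.006 m and y of lock_0 in the frame of case_a between -0.006 and 0.006 m and z of lock_0 in the frame of case_a between 0.05 and 0.0585 m and angle between the x axis of lock_0 and the x axis of case_a, either way round below 0.4 rad) or (x of lock_1 in the frame of case_a between -0.006 and 0.006 m and y of lock_1 in the frame of case_a between -0.006 and 0.006 m and z of lock_1 in the frame of case_a between 0.05 and 0.0585 m and angle between the x axis of lock_1 and the x axis of case_a, either way round below 0.4 rad) or (x of lock_2 in the frame of case_a between -0.006 and 0.006 m and y of lock_2 in the frame of case_a between -0.006 and 0.006 m and z of lock_2 in the frame of case_a between 0.05 and 0.0585 m and angle between the x axis of lock_2 and the x axis of case_a, either way round below 0.4 rad) or (x of lock_3 in the frame of case_a between -0.006 and 0.006 m and y of lock_3 in the frame of case_a between -0.006 and 0.006 m and z of lock_3 in the frame of case_a between 0.05 and 0.0585 m and angle between the x axis of lock_3 and the x axis of case_a, either way round below 0.4 rad)) and ((x of lock_0 in the frame of case_b between -0.006 and 0.006 m and y of lock_0 in the frame of case_b between -0.006 and 0.006 m and z of lock_0 in the frame of case_b between 0.05 and 0.0585 m and angle between the x axis of lock_0 and the x axis of case_b, either way round below 0.4 rad) or (x of lock_1 in the frame of case_b between -0.006 and 0.006 m and y of lock_1 in the frame of case_b between -0.006 and 0.006 m and z of lock_1 in the frame of case_b between 0.05 and 0.0585 m and angle between the x axis of lock_1 and the x axis of case_b, either way round below 0.4 rad) or (x of lock_2 in the frame of case_b between -0.006 and 0.006 m and y of lock_2 in the frame of case_b between -0.006 and 0.006 m and z of lock_2 in the frame of case_b between 0.05 and 0.0585 m and angle between the x axis of lock_2 and the x axis of case_b, either way round below 0.4 rad) or (x of lock_3 in the frame of case_b between -0.006 and 0.006 m and y of lock_3 in the frame of case_b between -0.006 and 0.006 m and z of lock_3 in the frame of case_b between 0.05 and 0.0585 m and angle between the x axis of lock_3 and the x axis of case_b, either way round below 0.4 rad)) and ((x of lock_0 in the frame of case_c between -0.006 and 0.006 m and y of lock_0 in the frame of case_c between -0.006 and 0.006 m and z of lock_0 in the frame of case_c between 0.05 and 0.0585 m and angle between the x axis of lock_0 and the x axis of case_c, either way round below 0.4 rad) or (x of lock_1 in the frame of case_c between -0.006 and 0.006 m and y of lock_1 in the frame of case_c between -0.006 and 0.006 m and z of lock_1 in the frame of case_c between 0.05 and 0.0585 m and angle between the x axis of lock_1 and the x axis of case_c, either way round below 0.4 rad) or (x of lock_2 in the frame of case_c between -0.006 and 0.006 m and y of lock_2 in the frame of case_c between -0.006 and 0.006 m and z of lock_2 in the frame of case_c between 0.05 and 0.0585 m and angle between the x axis of lock_2 and the x axis of case_c, either way round below 0.4 rad) or (x of lock_3 in the frame of case_c between -0.006 and 0.006 m and y of lock_3 in the frame of case_c between -0.006 and 0.006 m and z of lock_3 in the frame of case_c between 0.05 and 0.0585 m and angle between the x axis of lock_3 and the x axis of case_c, either way round below 0.4 rad)) and ((x of lock_0 in the frame of case_d between -0.006 and 0.006 m and y of lock_0 in the frame of case_d between -0.006 and 0.006 m and z of lock_0 in the frame of case_d between 0.05 and 0.0585 m and angle between the x axis of lock_0 and the x axis of case_d, either way round below 0.4 rad) or (x of lock_1 in the frame of case_d between -0.006 and 0.006 m and y of lock_1 in the frame of case_d between -0.006 and 0.006 m and z of lock_1 in the frame of case_d between 0.05 and 0.0585 m and angle between the x axis of lock_1 and the x axis of case_d, either way round below 0.4 rad) or (x of lock_2 in the frame of case_d between -0.006 and 0.006 m and y of lock_2 in the frame of case_d between -0.006 and 0.006 m and z of lock_2 in the frame of case_d between 0.05 and 0.0585 m and angle between the x axis of lock_2 and the x axis of case_d, either way round below 0.4 rad) or (x of lock_3 in the frame of case_d between -0.006 and 0.006 m and y of lock_3 in the frame of case_d between -0.006 and 0.006 m and z of lock_3 in the frame of case_d between 0.05 and 0.0585 m and angle between the x axis of lock_3 and the x axis of case_d, either way round below 0.4 rad))); the robot touches nothing.
It fails at once if a bystander (brush, jar, tweezers, memory stick) is moved by more than 40 mm (distance of any of esd_brush, flux_jar, tweezers_b, usb_stick from where it was at the start of the episode above 0.04 m).
Of case_a, case_b, case_c only 2 to 3 are there at a start; the rules pass over those that are not, and their reading is None.
At some moment in a run one of rack may be knocked a few centimetres aside while the robot is not near it.
It also fails if it takes over 210 s, if anything falls off the work surface, if the arm or the gripper's body presses on something with over 40 N, if the wrist force passes 120 N, or if a joint passes its speed limit or range.

### The arm

A 7-joint arm with a two-finger parallel gripper is mounted at the origin on a cart in front of the work surface, level with it; the furniture and walls round the work are solid. World frame = base frame: x ahead of the robot, y to its left, z up, the work surface at z = 0. Lengths are in m, angles in rad, forces in N, time in s.
With the tool pointing down it reaches from about 0.4 to 0.85 m from the base axis. Payload 4.5 kg.
Tool frame: the origin (TCP) lies midway between the tips of the shut fingers; the grasp point (between the pads) lies 19 mm behind it; z points along the fingers, y is the direction in which the jaws open and shut (so a half turn about z gives the same grasp; the last joint's range is limited). The gripper opens to 88 mm and grips with 3 to 60 N. Pads are 18 mm wide; open, the fingers measure 123 mm over their backs; the gripper's body (75 mm by 187 mm) begins 45 mm behind the grasp point.
Start: joints at [-1.31, 0.689, -0.195, 1.565, 0.157, 0.902, -0.215], TCP at [0.141, 0.609, 0.239] pointing down, gripper open.
Joint ranges: [-3.01, 3.01], [-0.46, 2.08], [-1.47, 1.51], [0.13, 2.56], [-1, 4.14], [0.04, 2.09], [-2.66, 2.66]. Speed limits (rad/s): [2.57, 2.57, 3.14, 3.14, 3.14, 3.14, 3.14].

### API

Orientations are given as a unit quaternion [x, y, z, w].
In Python, from plant import r gives the robot as it stands. The module is installed in compiled form; this text tells all that it offers.
- The arm moves only by the shell command python3 -m jog 'ROWS' [FORCE]. ROWS is JSON, a list of rows, each an object with "translation": the shift along the tool's x, y, z in units of 40 mm (1.0 is 40 mm), a list of three; "twist": the turn about the tool's z in units of 6 degrees (1.0 is 6 degrees); "claw": the opening in per cent of the stroke, from 0 (shut) to 100 (fully open). A call has 1 to 20 rows; each row shifts and turns the commanded pose from where the row before left it, along the tool's axes as they then stand; what a row does not reach is not made up. A row lasts 1/12 s, in which the tool goes at most 41.7 mm and 7.16 degrees, less where a joint would pass 70% of its speed; a pose out of reach is approached as far as the arm can. A call is refused whole if a number of a shift passes 1 or a number of a turn 1, either way. A call with a gripper value outside its range is refused whole. The fingers move at their own pace and stop on an object; FORCE is the grip in N (left out, the last holds). Time passes only in rows, so rows that do not move let the fingers close. It gives the time, the measured TCP pose, the force and the opening at its end, in the units of the state.
- r.get_state(): the state, without advancing time (a new reading comes with each control period).
- r.snapshot(name): name is "side" or "top" or "wrist"; returns a dict with "img" (420x560x3 uint8, red, green, blue), "fx", "fy", "cx", "cy" (pixels), "origin" and "rotation" of the camera in the world; the wrist camera has in their place "T_tool_cam" (4x4, takes a point from camera to tool coordinates, whose origin is the TCP and whose axes are the flange's). Camera axes: x right, y up, looking along -z (the intrinsics and any distortion apply to the point x, -y, -z); pixel columns grow to the right and rows downward; lengths in m; the calibration is good to about 2 mm. A picture is of the moment at which its call begins: read the wrist's pose just before it. There is no depth.
- r.finish_job(): hands the job in, once; it reports no verdict.
Trained networks look in the newest picture that a camera, given by its name, has taken for a name from the list of things; names that differ only in an ending like _2 or _b are one class to them, and where a whole thing is asked for, a point or a joint stands for the part that bears it (a point fixed in the world has none). Each returns a list of dicts, best first, with "confidence" (0 to 1); they miss things now and then, are a little off and sometimes report something else, mostly with a low value. They report only what shows in the picture. A call takes as long as a camera call.
- r.spot_in(label, camera): "rect" ([left, top, right, bottom] in pixels, round what is visible of it).
- r.spot_point(label, camera): "location" ([row, column] in pixels: a listed point, or the origin of a listed thing).
The state is a dict: "clock": time; "q": joint angles; "qd": joint speeds; "joint_torque": joint torques, N m; "tool_pos": TCP position; "eef_rot": TCP orientation; "contact_force": force on the tool from outside, world axes, zero at the start; "moment": the same for the moment, N m; "opening": opening from 0.0 (shut) to 1.0 (fully open).
Only numpy, scipy, OpenCV 4.12 (cv2) and the standard library are available. Lean on these libraries where they do the work, as an engineer would, in place of code of your own. Each camera call takes 0.05 s, during which the arm holds its last target. There are 200 camera calls.

## Working session

There is one attempt and no reset: what is moved stays moved. The work goes in short steps, Python scripts to look and compute and a shell command to move; the robot and the scene stay as the last step left them, time stands still between calls to the robot, and variables do not carry over. Pictures are saved under pics/ and viewed, about 12 in all and at most 16, crops included, and the job is handed in when it is done.

```bash
mkdir -p pics; ls
python3 - <<'E'
from plant import r
import cv2
s=r.get_state(); print(s['clock'],s['tool_pos'],s['eef_rot'],s['opening'])
for n in ("top","side"):
    p=r.snapshot(n); cv2.imwrite(f"pics/{n}0.png",p["img"][:,:,::-1])
    print(n,p['fx'],p['fy'],p['cx'],p['cy'],p['origin'],p['rotation'],[k for k in p])
    for l in ("tray","rack","case_a","lock_0","tray_top","flux_jar"):
        print(l,[(round(d['confidence'],2),[round(float(v)) for v in d['location']]) for d in r.spot_point(l,n)])
E
```

```text
pics
0.0 [0.14040406 0.60838974 0.23791823] [ 1.13080499e-01  9.93585424e-01 -8.96635387e-04 -4.43127900e-05] 1.0020630531630081
top 512.7488399583082 512.7488399583082 274.92697504697463 205.23617793891475 [0.39101125 0.01511543 1.54557049] [ 0.02828049 -0.02706417 -0.70069528  0.71238604] ['img', 'fx', 'fy', 'cx', 'cy', 'origin', 'rotation']
tray [(0.66, [228, 115]), (0.65, [243, 437]), (0.63, [228, 226])]
rack [(0.69, [234, 170])]
case_a [(0.97, [231, 329]), (0.9, [227, 293]), (0.82, [225, 223]), (0.63, [230, 172]), (0.59, [232, 372]), (0.53, [226, 227])]
lock_0 [(0.65, [246, 159]), (0.57, [230, 156]), (0.5, [231, 171]), (0.39, [249, 172])]
tray_top [(0.81, [224, 224]), (0.69, [247, 436])]
flux_jar [(0.51, [198, 346]), (0.32, [245, 434])]
side 545.9610494694381 545.9610494694381 286.07730159207756 213.47829445709655 [0.58565209 1.49552361 0.71514295] [0.01389095 0.54041031 0.84052699 0.03575094] ['img', 'fx', 'fy', 'cx', 'cy', 'origin', 'rotation']
tray [(0.76, [249, 305])]
rack [(0.55, [281, 328])]
case_a [(0.91, [214, 298]), (0.7, [202, 296]), (0.69, [250, 306]), (0.62, [190, 292])]
lock_0 [(0.61, [267, 337]), (0.53, [274, 313]), (0.5, [273, 339]), (0.44, [270, 315])]
tray_top [(0.94, [246, 303])]
flux_jar [(0.56, [199, 266]), (0.52, [267, 316])]
```

Run:
```python
import cv2
a=cv2.imread("pics/top0.png")
cv2.imwrite("pics/top0c.png",cv2.resize(a[130:300,100:480],None,fx=2.1,fy=2.1,interpolation=cv2.INTER_CUBIC))
```

```text
(no output)
```

View pics/top0.png

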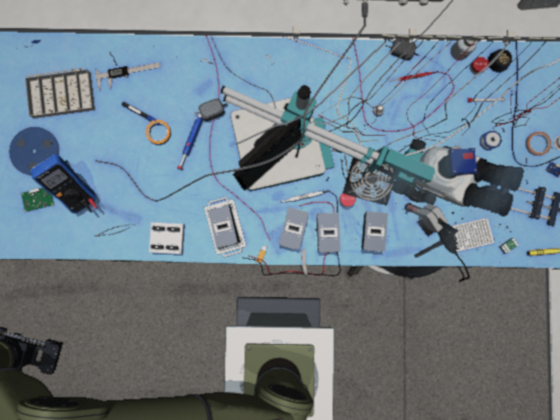

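View pics/top0c.png

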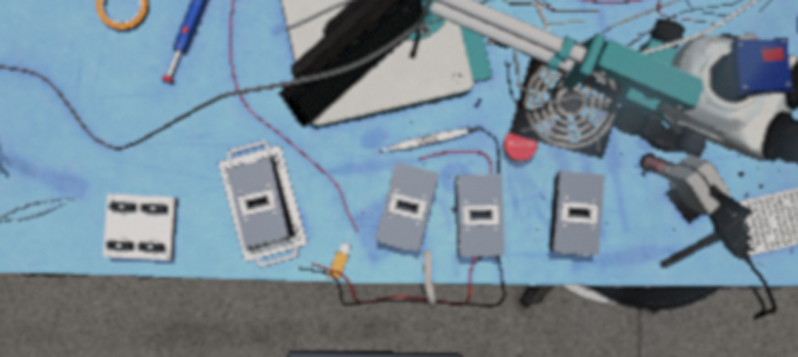

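The top view shows the rack at (166,237), the tray with case_d at (226,227), and three cases at about (293,229), (328,232) and (375,232), so all four cases are present. Next I'll write the helpers and get coarse positions.

```bash
cat > h.py <<'E'
from plant import r
import numpy as np, cv2
from scipy.spatial.transform import Rotation as R
def cam(name):
    s=r.get_state(); p=r.snapshot(name)
    if name=="wrist":
        T=np.eye(4); T[:3,:3]=R.from_quat(s['eef_rot']).as_matrix(); T[:3,3]=s['tool_pos']
        W=T@np.array(p['T_tool_cam']); p['o'],p['R']=W[:3,3],W[:3,:3]
    else: p['o'],p['R']=np.array(p['origin']),R.from_quat(p['rotation']).as_matrix()
    return p
def ray(p,row,col,z):
    d=p['R']@np.array([(col-p['cx'])/p['fx'],-(row-p['cy'])/p['fy'],-1]); t=(z-p['o'][2])/d[2]
    return p['o']+t*d
def proj(p,X):
    c=p['R'].T@(np.array(X)-p['o']); return p['cy']-p['fy']*c[1]/-c[2], p['cx']+p['fx']*c[0]/-c[2]
def save(p,n,s=1): cv2.imwrite(f"pics/{n}.png",cv2.resize(p['img'],None,fx=s,fy=s)[:,:,::-1])
def yaw(s):  # world yaw of tool y (jaw axis)
    m=R.from_quat(s['eef_rot']).as_matrix(); return np.degrees(np.arctan2(m[1,1],m[0,1]))
def plan(x,y,z,jaw=None,prefer=None):
    """twist units first, then translation units in the twisted tool axes"""
    s=r.get_state(); d=np.array([x,y,z])-s['tool_pos']; Y=yaw(s); m=R.from_quat(s['eef_rot']).as_matrix(); tw=0
    if jaw is not None:
        dy=(jaw-Y+90)%180-90; opts=[dy,dy-180*np.sign(dy)]
        q7=s['q'][6]; tw=-dy/6   # tool z down: +twist lowers world yaw
        print(f"jaw {Y:.1f}->{jaw:.1f} q7 {q7:.2f} q1 {s['q'][0]:.2f} alt twist {-opts[1]/6:.2f}")
        m=m@R.from_euler('z',tw*6,degrees=True).as_matrix()
    u=m.T@d/.04
    print(f"t {s['clock']:.1f} at {np.round(s['tool_pos'],4)} twist {tw:.2f} then trans {np.round(u,3)} rows>={np.abs(u).max():.1f} force {np.round(s['contact_force'],1)} open {s['opening']*88:.1f}mm")
def rect(p,mask):
    """min-area rect of the largest blob -> contour pixels"""
    n,l,st,_=cv2.connectedComponentsWithStats(mask.astype(np.uint8)); return l,st
E
python3 - <<'E'
from h import *
p=cam("top")
for n,z,rc in [("rack",.03,(238,166)),("d",.06,(226.5,226)),("c1",.054,(229,293.5)),("c2",.054,(232.5,328.5)),("c3",.054,(231.5,375)),("jar",.035,(199,347)),("usb",.01,(256,262))]:
    print(n,np.round(ray(p,*rc,z),3))
s=r.get_state();print(yaw(s))
plan(.385,.3,.25,90)
E
```

```text
rack [0.408 0.338 0.03 ]
d [0.443 0.159 0.06 ]
c1 [ 0.44  -0.036  0.054]
c2 [ 0.431 -0.138  0.054]
c3 [ 0.436 -0.273  0.054]
jar [ 0.532 -0.194  0.035]
usb [0.359 0.055 0.01 ]
77.0065704899049
jaw 77.0->90.0 q7 -0.22 q1 -1.31 alt twist 27.83
t 0.8 at [0.1405 0.609  0.2388] twist -2.17 then trans [-6.112 -7.726 -0.282] rows>=7.7 force [ 0.  -0.5 -0.3] open 87.9mm
```

```bash
python3 -m jog '[{"translation":[-0.66,-0.45,0.08],"twist":0,"claw":100},{"translation":[-0.66,-0.45,0.08],"twist":0,"claw":100},{"translation":[-0.66,-0.45,0.08],"twist":0,"claw":100},{"translation":[-0.66,-0.45,0.08],"twist":0,"claw":100},{"translation":[-0.66,-0.45,0.08],"twist":0,"claw":100},{"translation":[-0.66,-0.45,0.08],"twist":0,"claw":100},{"translation":[-0.66,-0.45,0.08],"twist":0,"claw":100},{"translation":[-0.66,-0.45,0.08],"twist":0,"claw":100},{"translation":[-0.66,-0.45,0.08],"twist":0,"claw":100},{"translation":[-0.66,-0.45,0.08],"twist":0,"claw":100},{"translation":[-0.66,-0.45,0.08],"twist":0,"claw":100},{"translation":[-0.66,-0.45,0.08],"twist":0,"claw":100}]' && python3 -m jog '[{"translation":[0,0,0],"twist":1,"claw":100},{"translation":[0,0,0],"twist":1,"claw":100},{"translation":[0,0,0],"twist":1,"claw":100},{"translation":[0,0,0],"twist":1,"claw":100},{"translation":[0,0,0],"twist":1,"claw":100},{"translation":[0,0,0],"twist":1,"claw":100},{"translation":[0,0,0],"twist":1,"claw":100},{"translation":[0,0,0],"twist":1,"claw":100},{"translation":[0,0,0],"twist":1,"claw":100},{"translation":[0,0,0],"twist":1,"claw":100},{"translation":[0,0,0],"twist":1,"claw":100},{"translation":[0,0,0],"twist":1,"claw":100},{"translation":[0,0,0],"twist":0.8,"claw":100},{"translation":[0,0,0],"twist":0,"claw":100},{"translation":[0,0,0],"twist":0,"claw":100}]'
python3 - <<'E'
from h import *
plan(.4,.33,.2,0)
p=cam("wrist"); save(p,"w1"); print(p['T_tool_cam'],p['fx'],p['cx'],p['cy'],[k for k in p])
for l in ("rack","lock_0"):
    for d in r.spot_point(l,"wrist"): print(l,round(d['confidence'],2),np.round(d['location']),np.round(ray(p,*d['location'],.03 if l!="rack" else 0),4))
E
```

```text
clock: 1.75
tool_pos: [0.4017, 0.3262, 0.2004]
eef_rot: [0.113, 0.994, 0.0, 0.0]
contact_force: [0.3, 0.0, -0.2]
opening: 1.005
clock: 3.0
tool_pos: [0.4006, 0.3275, 0.2004]
eef_rot: [0.705, 0.709, 0.0, 0.0]
contact_force: [-0.5, -0.2, 0.7]
opening: 1.0
jaw 0.4->0.0 q7 -0.60 q1 -0.87 alt twist -29.94
t 3.0 at [0.4006 0.3275 0.2004] twist 0.06 then trans [ 0.062 -0.015  0.01 ] rows>=0.1 force [-0.5 -0.2  0.7] open 88.0mm
[[ 5.61100525e-07  9.50976616e-01  3.09262793e-01  8.18046150e-02]
 [ 9.99999999e-01 -1.30181158e-05  3.82161173e-05 -1.01362226e-03]
 [ 4.03686528e-05  3.09262793e-01 -9.50976616e-01 -1.45614624e-01]
 [ 0.00000000e+00  0.00000000e+00  0.00000000e+00  1.00000000e+00]] 350.9066482692713 282.62003033264824 206.032751826283 ['img', 'fx', 'fy', 'cx', 'cy', 'T_tool_cam', 'o', 'R']
rack 0.67 [163. 292.] [0.4093 0.3422 0.    ]
lock_0 0.87 [146. 264.] [0.3829 0.3627 0.03  ]
lock_0 0.64 [144. 326.] [0.4379 0.3651 0.03  ]
lock_0 0.63 [195. 318.] [0.4325 0.3178 0.03  ]
lock_0 0.58 [190. 259.] [0.3772 0.3219 0.03  ]
```

View pics/w1.png

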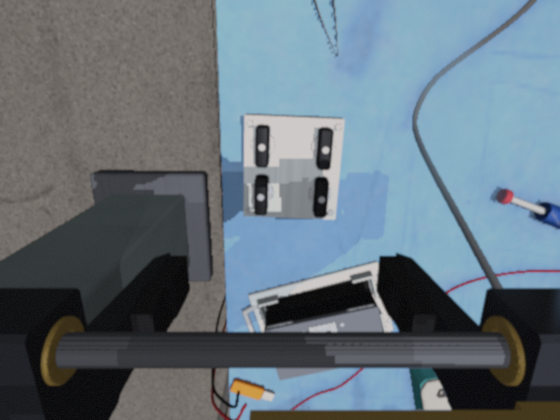

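The wrist view shows the rack with its four locks, dots at about (147,262), (149,325), (195,260) and (197,321). I'll measure those dots precisely.

```bash
cat >> h.py <<'E'
def locks(p,ztop,guess,rad=30):
    """wings: dark blob near each guessed pixel -> (axis xy from white dot at ztop, wing yaw deg)"""
    g=cv2.cvtColor(p['img'],cv2.COLOR_RGB2GRAY); out=[]
    for (a,b) in guess:
        a,b=int(a),int(b); y0,x0=max(a-rad,0),max(b-rad,0); w=g[y0:a+rad,x0:b+rad]
        cs,_=cv2.findContours((w<70).astype(np.uint8),cv2.RETR_EXTERNAL,cv2.CHAIN_APPROX_NONE)
        cs=[c for c in cs if cv2.contourArea(c)>60]
        if not cs: print("none",a,b); continue
        c=min(cs,key=lambda c:np.hypot(*(c.mean(0)[0]-[b-x0,a-y0])))
        m=np.zeros_like(w); cv2.drawContours(m,[c],-1,1,-1); m=cv2.erode(m,np.ones((3,3)))
        ys,xs=np.nonzero((m>0)&(w>100)); k=len(xs)
        (rx,ry),sz,_=cv2.minAreaRect(c); bx=cv2.boxPoints(cv2.minAreaRect(c)); e=[bx[1]-bx[0],bx[2]-bx[1]]; e=max(e,key=np.hypot if 0 else np.linalg.norm)
        q=(ys.mean()+y0,xs.mean()+x0) if k else (ry+y0,rx+x0)
        A=ray(p,q[0]-e[1]/2,q[1]-e[0]/2,ztop);B=ray(p,q[0]+e[1]/2,q[1]+e[0]/2,ztop)
        P=ray(p,*q,ztop); yw=np.degrees(np.arctan2(*(B-A)[1::-1]))%180
        print(f"px {q[0]:.1f} {q[1]:.1f} dot {k} size {np.round(sz)} xy {P[:2].round(4)} wing yaw {yw:.1f}"); out.append((P[0],P[1],yw))
    return out
def case(p,z,guess):
    """grey lid quad round a guessed pixel -> centre, yaw of long axis, sizes"""
    g=p['img'].astype(int); a,b=map(int,guess)
E
python3 - <<'E'
from h import *
p=cam("wrist")
L=np.array(locks(p,.049,[(147,262),(149,325),(195,260),(197,321)]))
print(L.mean(0), np.linalg.norm(L[0,:2]-L[1,:2]),np.linalg.norm(L[0,:2]-L[2,:2]))
x,y,w=L[0]; plan(x,y,.034,w-90); plan(*L[3][:2],.034,L[3][2]-90)
E
```

```text
px 147.0 261.5 dot 60 size [40. 12.] xy [0.3816 0.3649] wing yaw 89.2
px 148.1 323.9 dot 0 size [13. 40.] xy [0.4343 0.3643] wing yaw 88.8
px 197.0 260.4 dot 46 size [39. 12.] xy [0.38   0.3209] wing yaw 89.2
px 199.3 321.1 dot 18 size [13. 39.] xy [0.4337 0.3191] wing yaw 88.3
[ 0.40737832  0.34230971 88.88556752] 0.05271781061768136 0.04402762713665182
jaw 0.3->-0.8 q7 -0.60 q1 -0.87 alt twist -29.83
t 3.2 at [0.4007 0.3273 0.2004] twist 0.17 then trans [ 0.932 -0.49   4.159] rows>=4.2 force [ 0.5 -0.2 -0.6] open 87.6mm
jaw 0.3->-1.7 q7 -0.60 q1 -0.87 alt twist -29.68
t 3.2 at [0.4007 0.3273 0.2004] twist 0.32 then trans [-0.183  0.83   4.159] rows>=4.2 force [ 0.5 -0.2 -0.6] open 87.6mm
```

```bash
python3 -m jog '[{"translation":[-0.09,0.41,0.3],"twist":0.3,"claw":34},{"translation":[-0.09,0.42,0.3],"twist":0,"claw":34},{"translation":[0,0,0.7],"twist":0,"claw":34},{"translation":[0,0,0.7],"twist":0,"claw":34},{"translation":[0,0,0.7],"twist":0,"claw":34},{"translation":[0,0,0.5],"twist":0,"claw":34},{"translation":[0,0,0.3],"twist":0,"claw":34},{"translation":[0,0,0.2],"twist":0,"claw":34},{"translation":[0,0,0],"twist":0,"claw":34}]' 20
python3 - <<'E'
from h import *
plan(.4337,.3191,.034,-1.7)
p=cam("wrist"); save(p,"w2")
E
```

```text
clock: 3.95
tool_pos: [0.4241, 0.3187, 0.0496]
eef_rot: [0.715, 0.699, -0.008, -0.004]
contact_force: [-14.8, 0.9, -4.0]
opening: 0.35
jaw -1.3->-1.7 q7 -0.55 q1 -0.77 alt twist -29.93
t 4.0 at [0.4241 0.3187 0.0496] twist 0.07 then trans [0.019 0.247 0.385] rows>=0.4 force [-14.8   0.9  -4. ] open 30.8mm
```

View pics/w2.png

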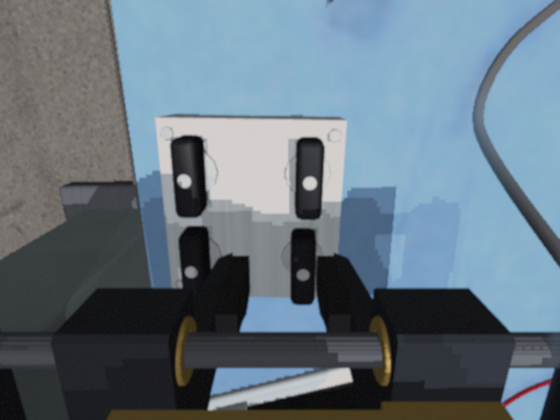

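The fingers sit about 9 mm short in x and 15 mm high, with a side force of about 15 N. I'll hold for one row to tell lag from contact.

```bash
python3 -m jog '[{"translation":[0,0,-0.1],"twist":0,"claw":34},{"translation":[0,0,0],"twist":0,"claw":34}]' 20
python3 - <<'E'
from h import *
plan(.4337,.3191,.034,-1.7); s=r.get_state()
print(np.round(s['q'],3),np.round(s['joint_torque'],1),np.round(s['moment'],2),R.from_quat(s['eef_rot']).as_matrix()[:,2].round(4))
p=cam("wrist")
locks(p,.049,[(178,184),(180,310),(272,192),(275,303)],45)
E
```

```text
clock: 4.17
tool_pos: [0.4247, 0.3186, 0.0546]
eef_rot: [0.715, 0.699, -0.008, -0.004]
contact_force: [-15.1, 0.3, -2.4]
opening: 0.339
jaw -1.3->-1.7 q7 -0.55 q1 -0.77 alt twist -29.94
t 4.2 at [0.4247 0.3186 0.0546] twist 0.06 then trans [0.021 0.232 0.512] rows>=0.5 force [-15.1   0.3  -2.4] open 29.8mm
[-0.771  0.875  0.076  1.969 -0.208  0.322 -0.547] [  4.7 -54.5   7.5 -12.2   0.6  -3.    0.1] [-0.04  1.98 -0.  ] [-0.0164 -0.0052 -0.9999]
px 177.8 185.4 dot 168 size [78. 31.] xy [0.3816 0.3652] wing yaw 87.8
px 179.9 307.2 dot 178 size [26. 77.] xy [0.4354 0.3632] wing yaw 88.1
px 266.7 192.2 dot 103 size [89. 89.] xy [0.38   0.3212] wing yaw 179.2
px 269.0 300.8 dot 82 size [24. 67.] xy [0.4323 0.3192] wing yaw 89.6
```

Run:
```python
from h import *
p=cam("side"); cv2.imwrite("pics/s1.png",cv2.resize(p['img'][130:330,200:460],None,fx=3,fy=3,interpolation=cv2.INTER_CUBIC)[:,:,::-1])
print(proj(p,[.52,.32,.12]),proj(p,[.4247,.3186,.0546]))
```

```text
(np.float64(235.17522496781237), np.float64(280.38665032816755)) (np.float64(256.66601686277255), np.float64(319.249636925996))
```

View pics/s1.png

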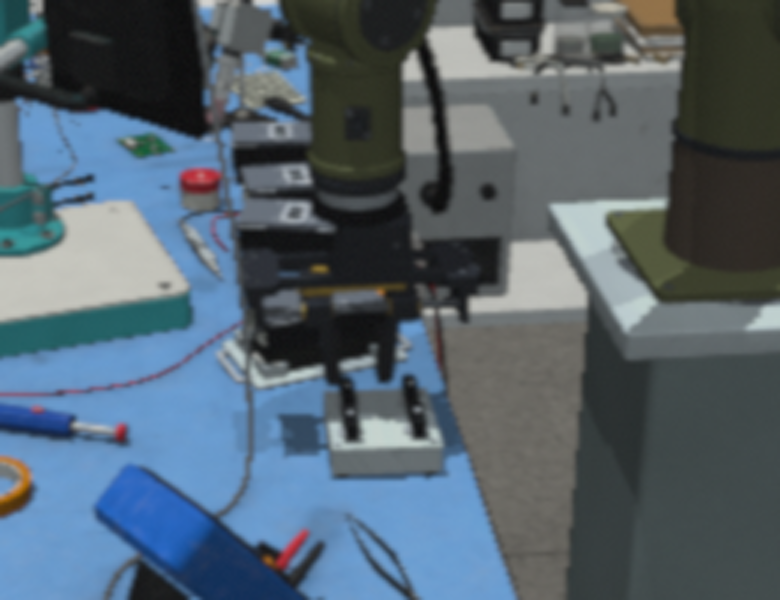

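The side view shows a cable hanging from the screen to the bench. It passes the +x end of the gripper body at about crop (245,280), which explains the force. I'll triangulate the cable from the two wrist views.

Run:
```python
from h import *
T=np.array(cam("wrist")['T_tool_cam']); s=r.snapshot
def mk(pos,q,f):
    W=np.eye(4);W[:3,:3]=R.from_quat(np.array(q)/np.linalg.norm(q)).as_matrix();W[:3,3]=pos;W=W@T
    return dict(o=W[:3,3],R=W[:3,:3],fx=350.9,fy=350.9,cx=282.6,cy=206.0,img=cv2.imread(f)[:,:,::-1])
a=mk([.4006,.3275,.2004],[.705,.709,0,0],"pics/w1.png"); b=mk([.4241,.3187,.0496],[.715,.699,-.008,-.004],"pics/w2.png")
def cable(p,c0,c1,rows):
    g=cv2.cvtColor(p['img'],cv2.COLOR_RGB2GRAY).astype(int); o=[]
    for rr in rows:
        w=g[rr,c0:c1]; k=np.argmin(w); o.append((rr,c0+k,w[k]))
    return o
ca=cable(a,390,530,range(20,270,10)); cb=cable(b,440,556,range(0,260,6))
# for each w2 pixel, find z where its point reprojects onto w1's cable
A=np.array([(x,y) for x,y,_ in ca],float)
for rr,cc,v in cb[::2]:
    best=[]
    for z in np.arange(-.005,.2,.005):
        q=proj(a,ray(b,rr,cc,z)); col=np.interp(q[0],A[:,0],A[:,1]); best.append((abs(col-q[1]),z))
    best=sorted(best)[:2]; print(rr,cc,v,[(round(e,1),round(z,3),ray(b,rr,cc,z)[:2].round(3)) for e,z in best])
```

```text
0 555 95 [(np.float64(2.9), np.float64(-0.005), array([0.56, 0.44])), (np.float64(3.2), np.float64(0.0), array([0.557, 0.439]))]
12 541 91 [(np.float64(1.4), np.float64(-0.005), array([0.554, 0.435])), (np.float64(1.7), np.float64(0.0), array([0.551, 0.434]))]
24 526 86 [(np.float64(0.7), np.float64(-0.005), array([0.548, 0.43 ])), (np.float64(1.0), np.float64(0.0), array([0.545, 0.429]))]
36 514 83 [(np.float64(1.0), np.float64(-0.005), array([0.543, 0.425])), (np.float64(1.6), np.float64(0.0), array([0.54 , 0.424]))]
48 503 83 [(np.float64(1.1), np.float64(-0.005), array([0.538, 0.419])), (np.float64(1.7), np.float64(0.0), array([0.536, 0.419]))]
60 495 77 [(np.float64(0.2), np.float64(0.0), array([0.533, 0.413])), (np.float64(0.4), np.float64(-0.005), array([0.535, 0.414]))]
72 488 86 [(np.float64(0.1), np.float64(0.0), array([0.53 , 0.408])), (np.float64(0.6), np.float64(0.005), array([0.527, 0.407]))]
84 482 94 [(np.float64(0.1), np.float64(0.0), array([0.528, 0.402])), (np.float64(0.6), np.float64(0.005), array([0.525, 0.402]))]
96 478 98 [(np.float64(0.0), np.float64(0.005), a
[... 1108 characters left out ...]
at64(0.05), array([0.52 , 0.358]))]
204 517 52 [(np.float64(0.1), np.float64(0.06), array([0.518, 0.356])), (np.float64(0.8), np.float64(0.055), array([0.521, 0.354]))]
216 526 49 [(np.float64(0.4), np.float64(0.065), array([0.519, 0.353])), (np.float64(0.7), np.float64(0.07), array([0.515, 0.354]))]
228 534 44 [(np.float64(0.4), np.float64(0.07), array([0.519, 0.35 ])), (np.float64(0.8), np.float64(0.075), array([0.515, 0.352]))]
240 543 42 [(np.float64(0.4), np.float64(0.08), array([0.516, 0.349])), (np.float64(0.7), np.float64(0.075), array([0.52 , 0.347]))]
252 551 41 [(np.float64(0.7), np.float64(0.085), array([0.515, 0.347])), (np.float64(1.7), np.float64(0.08), array([0.519, 0.344]))]
```

Run:
```python
from h import *
a=cam("top"); b=cam("side")
side=np.array([(155,273),(163,274),(197,275),(230,281),(257,283)],float)
for rc in [(200.5,157),(191,176),(183,195),(174,214),(168,243),(160,268),(151,290)]:
    best=[]
    for z in np.arange(0,.5,.01):
        X=ray(a,*rc,z); q=proj(b,X); best.append((abs(q[1]-np.interp(q[0],side[:,0],side[:,1])),z,X[:2].round(3),np.round(q)))
    print(rc,sorted(best,key=lambda t:t[0])[:2])
plan(.3816,.3649,.15,-.8); plan(.38,.3209,.15,-.8)
```

```text
(200.5, 157) [(np.float64(0.00256714113390899), np.float64(0.02), array([0.519, 0.371]), array([282., 283.])), (np.float64(0.204509051872094), np.float64(0.03), array([0.518, 0.369]), array([278., 283.]))]
(191, 176) [(np.float64(0.0763631205513775), np.float64(0.21), array([0.529, 0.278]), array([194., 275.])), (np.float64(0.32865417278355835), np.float64(0.22), array([0.528, 0.276]), array([190., 275.]))]
(183, 195) [(np.float64(0.14195414018735164), np.float64(0.44), array([0.523, 0.192]), array([ 91., 273.])), (np.float64(0.2179735610640705), np.float64(0.45), array([0.522, 0.19 ]), array([ 87., 273.]))]
(174, 214) [(np.float64(7.2445597109777395), np.float64(0.49), array([0.537, 0.145]), array([ 67., 266.])), (np.float64(7.665303281957222), np.float64(0.48), array([0.538, 0.146]), array([ 71., 265.]))]
(168, 243) [(np.float64(13.60061389975516), np.float64(0.49), array([0.55 , 0.085]), array([ 63., 259.])), (np.float64(14.048992397520976), np.float64(0.48), array([0.552, 0.086]), array([ 67., 259.]))]
(160, 268) [(np.float64(20.984325062339167), np.float64(0.49), array([0.568, 0.034]), array([ 60., 252.])), (np.float64(21.467765555104847), np.float64(0.48), array([0.57 , 0.034]), array([ 64., 252.]))]
(151, 290) [(np.float64(28.65668890871234), np.float64(0.49), array([ 0.588, -0.012]), array([ 57., 244.])), (np.float64(29.176906109846158), np.float64(0.48), array([ 0.589, -0.012]), array([ 61., 244.]))]
jaw -1.3->-0.8 q7 -0.55 q1 -0.77 alt twist 29.91
t 4.4 at [0.4248 0.3186 0.0546] twist -0.09 then trans [ 1.129 -1.133 -2.374] rows>=2.4 force [-14.1   1.1  -2. ] open 29.8mm
jaw -1.3->-0.8 q7 -0.55 q1 -0.77 alt twist 29.91
t 4.4 at [0.4248 0.3186 0.0546] twist -0.09 then trans [ 0.028 -1.158 -2.367] rows>=2.4 force [-14.1   1.1  -2. ] open 29.8mm
```

The cable runs in the plane x≈0.52 and rises towards −y, so the far rack column is blocked but the near one is clear. I'll back off −x to the near lock at (.380,.321). After gripping it I'll drag the loose rack 20 mm towards the robot so that the far locks become reachable too.

```bash
python3 -m jog '[{"translation":[0,-0.5,-0.6],"twist":0,"claw":34},{"translation":[0,-0.5,0],"twist":0,"claw":34},{"translation":[0,-0.35,0],"twist":-0.1,"claw":34},{"translation":[0,0,0],"twist":0,"claw":34},{"translation":[0,0,0],"twist":0,"claw":34}]'
python3 - <<'E'
from h import *
p=cam("wrist")
L=locks(p,.049,[proj(p,[.38,.3209,.049]),proj(p,[.3816,.365,.049])],40)
plan(*L[0][:2],.034,L[0][2]-90)
E
```

```text
clock: 4.83
tool_pos: [0.3799, 0.3216, 0.0804]
eef_rot: [0.713, 0.701, 0.0, -0.0]
contact_force: [0.2, -0.2, 0.0]
opening: 0.34
px 248.5 284.6 dot 66 size [63. 20.] xy [0.3799 0.3211] wing yaw 89.2
px 170.2 286.6 dot 139 size [66. 21.] xy [0.3816 0.3651] wing yaw 89.3
jaw -1.0->-0.8 q7 -0.58 q1 -0.84 alt twist 29.97
t 4.9 at [0.3809 0.3215 0.0804] twist -0.03 then trans [-0.01  -0.027  1.16 ] rows>=1.2 force [-0.3  0.2 -0.1] open 29.8mm
```

```bash
python3 -m jog '[{"translation":[0,-0.02,0.4],"twist":0,"claw":34},{"translation":[0,0,0.4],"twist":0,"claw":34},{"translation":[0,0,0.36],"twist":0,"claw":34},{"translation":[0,0,0],"twist":0,"claw":34},{"translation":[0,0,0],"twist":0,"claw":0},{"translation":[0,0,0],"twist":0,"claw":0},{"translation":[0,0,0],"twist":0,"claw":0},{"translation":[0,0,0],"twist":0,"claw":0},{"translation":[0,0,0],"twist":0,"claw":0}]' 25; python3 -m jog '[{"translation":[0,-0.1,0],"twist":0,"claw":0},{"translation":[0,-0.1,0],"twist":0,"claw":0},{"translation":[0,-0.1,0],"twist":0,"claw":0},{"translation":[0,-0.1,0],"twist":0,"claw":0},{"translation":[0,-0.1,0],"twist":0,"claw":0},{"translation":[0,0,0],"twist":0,"claw":0},{"translation":[0,0,-0.2],"twist":0,"claw":0},{"translation":[0,0,-0.4],"twist":0,"claw":0},{"translation":[0,0,-0.6],"twist":0,"claw":0},{"translation":[0,0,-0.6],"twist":0,"claw":0},{"translation":[0,0,-0.6],"twist":0,"claw":0},{"translation":[0,0,0],"twist":0,"claw":0}]'
python3 - <<'E'
from h import *
p=cam("wrist"); save(p,"w3"); plan(.42,.16,.14)
E
```

```text
clock: 5.63
tool_pos: [0.3796, 0.3216, 0.0346]
eef_rot: [0.713, 0.701, 0.001, 0.0]
contact_force: [1.1, -1.1, 1.2]
opening: 0.133
clock: 6.63
tool_pos: [0.3589, 0.3224, 0.1334]
eef_rot: [0.713, 0.701, 0.002, -0.0]
contact_force: [0.3, -0.1, -0.0]
opening: 0.134
t 6.7 at [0.3585 0.3221 0.1317] twist 0.00 then trans [-4.026  1.603 -0.213] rows>=4.0 force [-0.4  0.1 -1.6] open 11.8mm
```

View pics/w3.png

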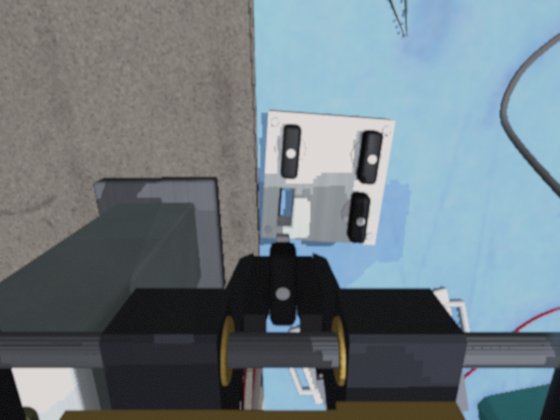

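The lock is held, and the rack is now about 7° round with its edge just inside the bench edge. Next is case d.

```bash
python3 -m jog '[{"translation":[-0.84,0.14,-0.04],"twist":0,"claw":0},{"translation":[-0.84,0.14,-0.04],"twist":0,"claw":0},{"translation":[-0.84,0.14,-0.04],"twist":0,"claw":0},{"translation":[-0.84,0.14,-0.04],"twist":0,"claw":0},{"translation":[-0.84,0.14,-0.04],"twist":0,"claw":0},{"translation":[-0.84,0.14,-0.04],"twist":0,"claw":0},{"translation":[0,0,0],"twist":0,"claw":0},{"translation":[0,0,0],"twist":0,"claw":0}]'
python3 - <<'E'
from h import *
p=cam("wrist"); save(p,"w4"); plan(.44,.16,.14)
for l in ("case_d","tray_top","tray"):
    for d in r.spot_point(l,"wrist"): print(l,round(d['confidence'],2),np.round(d['location']),np.round(ray(p,*d['location'],.006 if l!="tray" else 0),4))
E
```

```text
clock: 7.35
tool_pos: [0.3879, 0.1173, 0.1389]
eef_rot: [0.715, 0.699, -0.002, -0.001]
contact_force: [0.2, -0.2, -0.3]
opening: 0.13
t 7.4 at [0.3882 0.1192 0.1389] twist 0.00 then trans [ 1.043  1.277 -0.03 ] rows>=1.3 force [-0.6  0.8 -0.4] open 11.5mm
case_d 0.55 [127. 356.] [0.4445 0.1719 0.006 ]
```

View pics/w4.png

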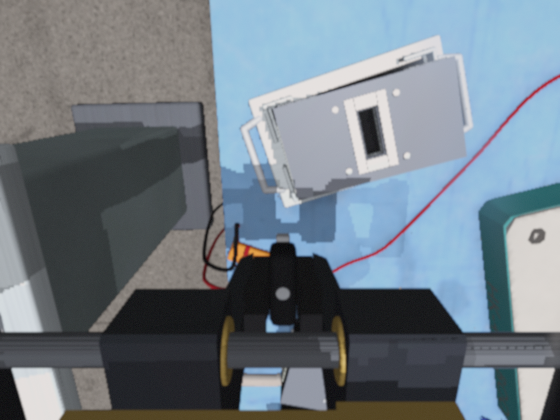

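Case d's lid fills the right of the view, with the slot at about (371,132) inside a white plate. I'll measure the plate in the lid plane.

```bash
sed -i '/^def case/,$d' h.py
cat >> h.py <<'E'
def plate(p,guess,z,thr=185):
    """white slot plate on a lid -> centre xy, yaw of case long axis (short side of plate)"""
    g=p['img'].min(2); a,b=map(int,guess)
    cs,_=cv2.findContours((g>thr).astype(np.uint8),cv2.RETR_EXTERNAL,cv2.CHAIN_APPROX_NONE)
    cs=[c for c in cs if cv2.contourArea(c)>150 and -cv2.pointPolygonTest(c,(b,a),True)<12]
    c=min(cs,key=cv2.contourArea)
    P=np.array([ray(p,q[0][1],q[0][0],z)[:2] for q in c])*1000
    (cx,cy),_,_=rc=cv2.minAreaRect(P.astype(np.float32)); bx=cv2.boxPoints(rc); e=[bx[1]-bx[0],bx[2]-bx[1]]
    l=sorted(e,key=np.linalg.norm); yw=(np.degrees(np.arctan2(l[0][1],l[0][0]))+90)%180-90
    print(f"plate xy {cx/1000:.4f} {cy/1000:.4f} sides {np.linalg.norm(l[0]):.1f} {np.linalg.norm(l[1]):.1f} yaw {yw:.1f}")
    return cx/1000,cy/1000,yw
E
python3 - <<'E'
from h import *
p=cam("wrist"); x,y,w=plate(p,(132,371),.06)
# tray corners: outer ring bright outline
print(r.get_state()['q'].round(2) if hasattr(r.get_state()['q'],'round') else r.get_state()['q'])
locks(p,.1389-.004+.019,[(293,283)],30)
S=[(110,335),(93,396),(171,349),(156,408)]
print(np.mean([ray(p,*q,.06) for q in S],0)); plan(x,y,.085,w)
E
```

```text
plate xy 0.4438 0.1733 sides 26.8 48.6 yaw 14.4
[-0.44  0.63  0.04  2.3  -0.1   0.21 -0.32]
px 293.4 282.3 dot 119 size [59. 59.] xy [0.3874 0.1212] wing yaw 179.2
[0.44455411 0.17729943 0.06      ]
jaw -0.8->14.4 q7 -0.32 q1 -0.44 alt twist 27.46
t 7.6 at [0.3886 0.1211 0.1392] twist -2.54 then trans [0.92  1.663 1.355] rows>=1.7 force [ 0.7 -0.5 -0.6] open 11.6mm
```

```bash
cat >> h.py <<'E'
def slot(p,guess,z,name=None,thr=185):
    x,y,w=plate(p,guess,z,thr); g=p['img'].min(2); a,b=map(int,guess); rad=60
    y0,x0=max(a-rad,0),max(b-rad,0); m=(g[y0:a+rad,x0:b+rad]<90).astype(np.uint8)
    cs,_=cv2.findContours(m,cv2.RETR_EXTERNAL,cv2.CHAIN_APPROX_NONE)
    cs=[c for c in cs if cv2.contourArea(c)>60]; c=min(cs,key=lambda c:-cv2.pointPolygonTest(c,(b-x0,a-y0),True))
    P=np.array([ray(p,q[0][1]+y0,q[0][0]+x0,z)[:2] for q in c])*1000; rc=cv2.minAreaRect(P.astype(np.float32)); print("slot",np.round(rc[0],1),np.round(rc[1],1),round(rc[2],1))
    if name:
        im=p['img'].copy(); R2=np.array([[np.cos(np.radians(w)),-np.sin(np.radians(w))],[np.sin(np.radians(w)),np.cos(np.radians(w))]])
        for hx,hy,col in ((.0055,.015,(255,0,0)),(.056,.031,(0,255,0))):
            q=[proj(p,[*(np.array([x,y])+R2@[sx*hx,sy*hy]),z])[::-1] for sx,sy in ((1,1),(1,-1),(-1,-1),(-1,1))]
            cv2.polylines(im,[np.round(np.array(q)*16).astype(int)],True,col,1,shift=4)
        cv2.imwrite(f"pics/{name}.png",cv2.resize(im[max(a-120,0):a+120,max(b-160,0):b+160],None,fx=2.5,fy=2.5)[:,:,::-1])
    return x,y,w
E
python3 - <<'E'
from h import *
p=cam("wrist"); slot(p,(132,371),.06,"o1"); print(r.get_state()['tool_pos'])
E
```

```text
plate xy 0.4437 0.1733 sides 26.9 48.6 yaw 14.4
slot [443.3 173.7] [10.8 28.8] 13.4
[0.38866873 0.12094205 0.13927863]
```

View pics/o1.png

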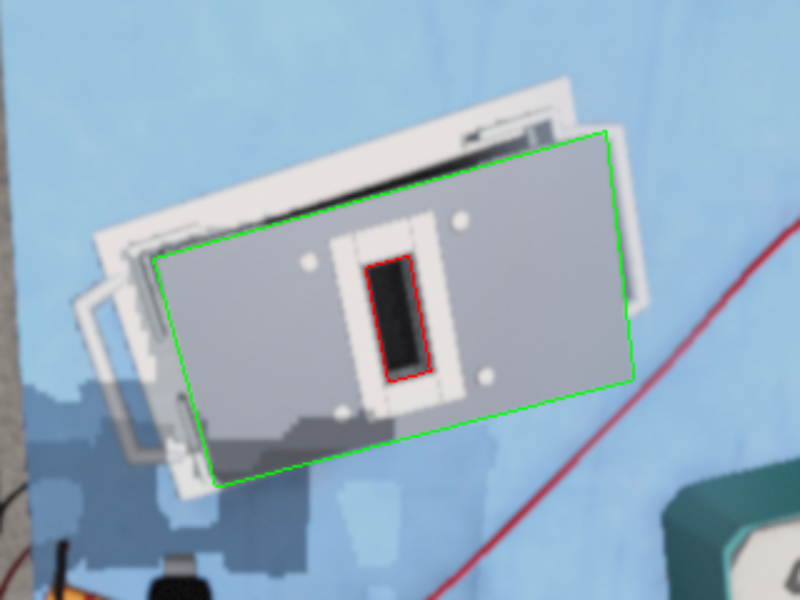

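The overlay fits the lid and slot exactly, at (.4437,.1735) with yaw about 14°. I'll move above it.

```bash
python3 -m jog '[{"translation":[0,0,0],"twist":-0.9,"claw":0},{"translation":[0,0,0],"twist":-0.9,"claw":0},{"translation":[0,0,0],"twist":-0.7,"claw":0},{"translation":[0.23,0.42,0.25],"twist":0,"claw":0},{"translation":[0.23,0.42,0.25],"twist":0,"claw":0},{"translation":[0.23,0.42,0.25],"twist":0,"claw":0},{"translation":[0.23,0.42,0.25],"twist":0,"claw":0},{"translation":[0,0,0],"twist":0,"claw":0},{"translation":[0,0,0],"twist":0,"claw":0},{"translation":[0,0,0],"twist":0,"claw":0}]'
python3 - <<'E'
from h import *
for i in range(3): plan(.4443,.1735,.0646,14); cam("wrist")
E
```

```text
clock: 8.48
tool_pos: [0.4441, 0.1711, 0.0995]
eef_rot: [0.615, 0.788, -0.001, -0.0]
contact_force: [0.1, -0.6, -1.3]
opening: 0.132
jaw 14.1->14.0 q7 -0.22 q1 -0.47 alt twist -29.99
t 8.5 at [0.4441 0.1711 0.0995] twist 0.01 then trans [0.058 0.022 0.873] rows>=0.9 force [ 0.1 -0.6 -1.3] open 11.6mm
jaw 14.0->14.0 q7 -0.22 q1 -0.46 alt twist -30.00
t 8.5 at [0.4441 0.1708 0.0998] twist 0.00 then trans [0.066 0.023 0.879] rows>=0.9 force [-0.3 -0.1 -0.5] open 12.0mm
jaw 14.0->14.0 q7 -0.22 q1 -0.46 alt twist 30.00
t 8.6 at [0.4443 0.1707 0.0999] twist -0.00 then trans [0.069 0.018 0.882] rows>=0.9 force [-0.6  0.6 -0.6] open 11.4mm
```

Next I'll correct slightly and insert slowly.

```bash
python3 -m jog '[{"translation":[0.06,0.02,0.1],"twist":0,"claw":0},{"translation":[0,0,0.2],"twist":0,"claw":0},{"translation":[0,0,0.15],"twist":0,"claw":0},{"translation":[0,0,0.15],"twist":0,"claw":0},{"translation":[0,0,0.15],"twist":0,"claw":0},{"translation":[0,0,0.1],"twist":0,"claw":0},{"translation":[0,0,0],"twist":0,"claw":0}]'
python3 - <<'E'
from h import *
plan(.4443,.1735,.0646,14)
E
```

```text
clock: 9.22
tool_pos: [0.4452, 0.1738, 0.0648]
eef_rot: [0.616, 0.788, -0.0, -0.0]
contact_force: [-0.4, -0.1, -0.7]
opening: 0.13
jaw 14.0->14.0 q7 -0.22 q1 -0.47 alt twist -30.00
t 9.2 at [0.4452 0.1738 0.0648] twist 0.00 then trans [-0.001 -0.024  0.006] rows>=0.0 force [-0.4 -0.1 -0.7] open 11.4mm
```

```bash
python3 -m jog '[{"translation":[0,0,0],"twist":-1,"claw":0},{"translation":[0,0,0],"twist":-1,"claw":0},{"translation":[0,0,0],"twist":-1,"claw":0},{"translation":[0,0,0],"twist":-1,"claw":0},{"translation":[0,0,0],"twist":-1,"claw":0},{"translation":[0,0,0],"twist":-1,"claw":0},{"translation":[0,0,0],"twist":-1,"claw":0},{"translation":[0,0,0],"twist":-1,"claw":0},{"translation":[0,0,0],"twist":-1,"claw":0},{"translation":[0,0,0],"twist":-1,"claw":0},{"translation":[0,0,0],"twist":-1,"claw":0},{"translation":[0,0,0],"twist":-1,"claw":0},{"translation":[0,0,0],"twist":-1,"claw":0},{"translation":[0,0,0],"twist":-1,"claw":0},{"translation":[0,0,0],"twist":-1,"claw":0},{"translation":[0,0,0],"twist":0,"claw":0}]' && python3 -m jog '[{"translation":[0,0,0],"twist":0,"claw":34},{"translation":[0,0,0],"twist":0,"claw":34},{"translation":[0,0,0],"twist":0,"claw":34},{"translation":[0,0,0],"twist":0,"claw":34},{"translation":[0,0,-0.4],"twist":0,"claw":34},{"translation":[0,0,-0.6],"twist":0,"claw":34},{"translation":[0,0,-0.7],"twist":0,"claw":34},{"translation":[0.0,0,0],"twist":0,"claw":34},{"translation":[0,0,0],"twist":0,"claw":34}]'
python3 - <<'E'
from h import *
plan(.36,.33,.14,0); cam("wrist")
p=cam("wrist"); save(p,"w5"); print(proj(p,[.4443,.1735,.079]))
E
```

```text
clock: 10.55
tool_pos: [0.4449, 0.1732, 0.0651]
eef_rot: [-0.123, 0.992, -0.0, -0.001]
contact_force: [-0.9, -0.7, -0.8]
opening: 0.13
clock: 11.3
tool_pos: [0.4465, 0.1743, 0.1346]
eef_rot: [-0.121, 0.993, 0.001, 0.002]
contact_force: [-0.9, 0.2, -0.5]
opening: 0.337
jaw 103.9->0.0 q7 0.72 q1 -0.22 alt twist 17.32
t 11.3 at [0.4465 0.1743 0.1346] twist -12.68 then trans [-3.892  2.162 -0.135] rows>=3.9 force [-0.9  0.2 -0.5] open 29.7mm
(np.float64(228.20933197494728), np.float64(279.9595056631424))
```

View pics/w5.png

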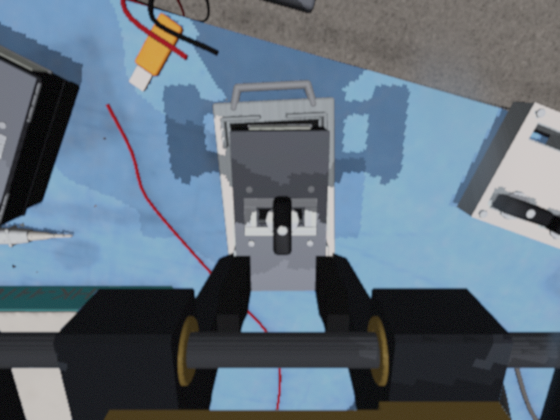

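Case d is locked with its wing along the case (lock at pixel (228,282)). Back to the rack for the next lock.

```bash
python3 -m jog '[{"translation":[0.27,0.71,-0.1],"twist":0,"claw":34},{"translation":[0.27,0.71,0],"twist":0,"claw":34},{"translation":[0.27,0.71,0],"twist":0,"claw":34},{"translation":[0.27,0.71,0],"twist":0,"claw":34},{"translation":[0.27,0.71,0],"twist":0,"claw":34},{"translation":[0,0,0],"twist":1,"claw":34},{"translation":[0,0,0],"twist":1,"claw":34},{"translation":[0,0,0],"twist":1,"claw":34},{"translation":[0,0,0],"twist":1,"claw":34},{"translation":[0,0,0],"twist":1,"claw":34},{"translation":[0,0,0],"twist":1,"claw":34},{"translation":[0,0,0],"twist":1,"claw":34},{"translation":[0,0,0],"twist":1,"claw":34},{"translation":[0,0,0],"twist":1,"claw":34},{"translation":[0,0,0],"twist":1,"claw":34},{"translation":[0,0,0],"twist":1,"claw":34},{"translation":[0,0,0],"twist":1,"claw":34},{"translation":[0,0,0],"twist":1,"claw":34},{"translation":[0,0,0],"twist":1,"claw":34},{"translation":[0,0,0],"twist":1,"claw":34}]' && python3 -m jog '[{"translation":[0,0,0],"twist":1,"claw":34},{"translation":[0,0,0],"twist":1,"claw":34},{"translation":[0,0,0],"twist":0,"claw":34},{"translation":[0,0,0],"twist":0,"claw":34}]'
python3 - <<'E'
from h import *
plan(.36,.30,.14,0)
p=cam("wrist"); save(p,"w6")
ds=r.spot_point("lock_0","wrist")
for d in ds: print(round(d['confidence'],2),np.round(d['location']),np.round(ray(p,*d['location'],.03),4))
L=locks(p,.049,[np.add(d['location'],[0,0]) for d in ds],35)
for l in L: plan(l[0],l[1],.034,l[2]-90)
E
```

```text
clock: 13.07
tool_pos: [0.3584, 0.2981, 0.1364]
eef_rot: [0.618, 0.786, -0.001, 0.0]
contact_force: [-0.2, 0.3, 0.4]
opening: 0.342
clock: 13.4
tool_pos: [0.3584, 0.2982, 0.1367]
eef_rot: [0.693, 0.72, -0.001, 0.0]
contact_force: [0.2, 0.3, 0.8]
opening: 0.34
jaw 2.2->0.0 q7 -0.62 q1 -0.84 alt twist -29.64
t 13.4 at [0.3584 0.2982 0.1367] twist 0.36 then trans [ 0.044  0.041 -0.083] rows>=0.1 force [0.2 0.3 0.8] open 29.9mm
0.83 [150. 347.] [0.4017 0.342  0.03  ]
0.69 [ 86. 365.] [0.4099 0.3855 0.03  ]
px 152.0 351.3 dot 0 size [18. 52.] xy [0.4014 0.3436] wing yaw 84.8
px 84.5 367.5 dot 0 size [21. 58.] xy [0.4073 0.3863] wing yaw 85.0
jaw 2.2->-5.2 q7 -0.62 q1 -0.84 alt twist -28.78
t 13.5 at [0.3586 0.2984 0.137 ] twist 1.22 then trans [1.224 0.964 2.574] rows>=2.6 force [0.  0.8 0.3] open 30.0mm
jaw 2.2->-5.0 q7 -0.62 q1 -0.84 alt twist -28.81
t 13.5 at [0.3586 0.2984 0.137 ] twist 1.19 then trans [2.297 1.023 2.573] rows>=2.6 force [0.  0.8 0.3] open 30.0mm
```

Run:
```python
from h import *
p=cam("wrist"); T=np.array(p['T_tool_cam'])
W=np.eye(4);W[:3,:3]=R.from_quat(np.array([.713,.701,.002,0])/np.linalg.norm([.713,.701,.002])).as_matrix();W[:3,3]=[.3587,.3222,.1325];W=W@T
a=dict(p,o=W[:3,3],R=W[:3,:3],img=cv2.imread("pics/w3.png")[:,:,::-1])
print("w3"); locks(a,.049,[(154,291),(159,372),(212,360)],35)
print("now"); locks(p,.049,[(152,351),(84.5,367),(85,285),(95,300)],35)
cv2.imwrite("pics/w6c.png",cv2.resize(p['img'][:260,200:480],None,fx=2.2,fy=2.2)[:,:,::-1])
```

```text
w3
px 153.1 290.6 dot 96 size [16. 52.] xy [0.3639 0.3661] wing yaw 84.7
px 156.6 368.6 dot 0 size [20. 52.] xy [0.4152 0.3629] wing yaw 85.0
px 217.0 357.6 dot 0 size [18. 49.] xy [0.41   0.3208] wing yaw 86.0
now
px 152.0 351.0 dot 0 size [18. 52.] xy [0.4015 0.3437] wing yaw 84.9
px 84.7 366.5 dot 0 size [21. 58.] xy [0.407  0.3863] wing yaw 82.8
px 75.1 284.4 dot 0 size [17. 53.] xy [0.3552 0.3901] wing yaw 83.8
px 80.1 284.0 dot 0 size [17. 43.] xy [0.3551 0.3871] wing yaw 84.7
```

View pics/w6c.png

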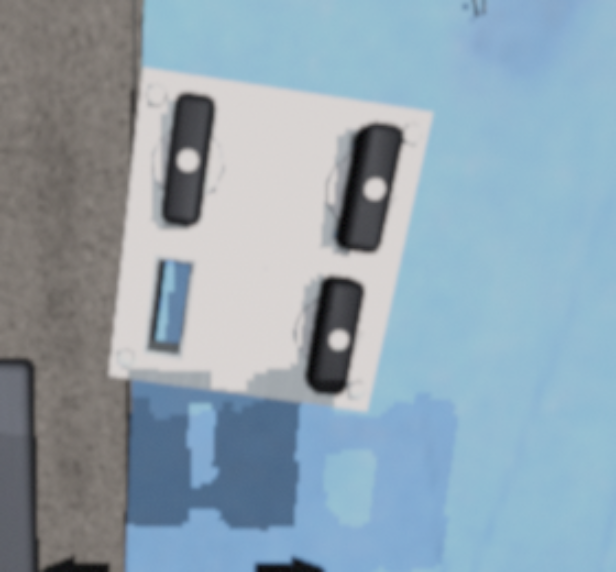

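The rack was knocked about 20 mm in +y, and the dots are now at (72.7,285), (85.5,370.5) and (154.5,354). The far column is now clear of the cable, so I'll take the lock at (154.5,354).

Run:
```python
from h import *
p=cam("wrist")
for q in [(154.5,354),(85.5,370.5),(72.7,285)]:
    X=ray(p,*q,.049); print(X[:2].round(4))
    plan(X[0],X[1],.034,-5.5)
```

```text
[0.4037 0.3421]
jaw 2.1->-5.5 q7 -0.62 q1 -0.84 alt twist -28.73
t 13.6 at [0.3587 0.2985 0.1373] twist 1.27 then trans [1.195 1.016 2.581] rows>=2.6 force [-0.4 -1.1 -0.3] open 29.8mm
[0.4097 0.386 ]
jaw 2.1->-5.5 q7 -0.62 q1 -0.84 alt twist -28.73
t 13.6 at [0.3587 0.2985 0.1373] twist 1.27 then trans [2.302 1.061 2.581] rows>=2.6 force [-0.4 -1.1 -0.3] open 29.8mm
[0.3556 0.3916]
jaw 2.1->-5.5 q7 -0.62 q1 -0.84 alt twist -28.73
t 13.6 at [0.3587 0.2985 0.1373] twist 1.27 then trans [ 2.31  -0.299  2.581] rows>=2.6 force [-0.4 -1.1 -0.3] open 29.8mm
```

```bash
python3 -m jog '[{"translation":[0,0,0],"twist":0.65,"claw":34},{"translation":[0,0,0],"twist":0.62,"claw":34},{"translation":[0.6,0.51,0],"twist":0,"claw":34},{"translation":[0.6,0.51,0],"twist":0,"claw":34},{"translation":[0,0,0.6],"twist":0,"claw":34},{"translation":[0,0,0.6],"twist":0,"claw":34},{"translation":[0,0,0.5],"twist":0,"claw":34},{"translation":[0,0,0.4],"twist":0,"claw":34},{"translation":[0,0,0.3],"twist":0,"claw":34},{"translation":[0,0,0.18],"twist":0,"claw":34},{"translation":[0,0,0],"twist":0,"claw":34},{"translation":[0,0,0],"twist":0,"claw":34}]'
python3 - <<'E'
from h import *
plan(.4037,.3421,.034,-5.5)
E
```

```text
clock: 14.6
tool_pos: [0.4042, 0.3424, 0.0345]
eef_rot: [0.741, 0.672, 0.0, -0.0]
contact_force: [0.0, 0.4, -1.1]
opening: 0.337
jaw -5.6->-5.5 q7 -0.69 q1 -0.83 alt twist 29.98
t 14.6 at [0.4042 0.3424 0.0345] twist -0.02 then trans [-0.01  -0.012  0.012] rows>=0.0 force [ 0.   0.4 -1.1] open 29.7mm
```

```bash
python3 -m jog '[{"translation":[0,0,0],"twist":0,"claw":0},{"translation":[0,0,0],"twist":0,"claw":0},{"translation":[0,0,0],"twist":0,"claw":0},{"translation":[0,0,0],"twist":0,"claw":0},{"translation":[0,0,0],"twist":0,"claw":0},{"translation":[0,0,-0.3],"twist":0,"claw":0},{"translation":[0,0,-0.5],"twist":0,"claw":0},{"translation":[0,0,-0.8],"twist":0,"claw":0},{"translation":[0,0,-0.8],"twist":0,"claw":0},{"translation":[0,0,0],"twist":0,"claw":0}]' 25 && python3 -m jog '[{"translation":[-0.87,0.085,0],"twist":0,"claw":0},{"translation":[-0.87,0.085,0],"twist":0,"claw":0},{"translation":[-0.87,0.085,0],"twist":0,"claw":0},{"translation":[-0.87,0.085,0],"twist":0,"claw":0},{"translation":[-0.87,0.085,0],"twist":0,"claw":0},{"translation":[-0.87,0.085,0],"twist":0,"claw":0},{"translation":[-0.87,0.085,0],"twist":0,"claw":0},{"translation":[-0.87,0.085,0],"twist":0,"claw":0},{"translation":[-0.87,0.085,0],"twist":0,"claw":0},{"translation":[-0.87,0.085,0],"twist":0,"claw":0},{"translation":[-0.87,0.085,0],"twist":0,"claw":0},{"translation":[-0.87,0.085,0],"twist":0,"claw":0},{"translation":[0,0,0],"twist":0,"claw":0},{"translation":[0,0,0],"twist":0,"claw":0}]'
python3 - <<'E'
from h import *
plan(.44,-.036,.095,-10)
p=cam("wrist"); save(p,"w7")
g=proj(p,[.44,-.036,.054]); print(g)
x,y,w=slot(p,g,.054,"o2")
locks(p,.1285-.004+.019,[(293,283)],30)
plan(x,y,.095,w)
E
```

```text
clock: 15.43
tool_pos: [0.4065, 0.3441, 0.1357]
eef_rot: [0.741, 0.671, 0.004, 0.0]
contact_force: [-0.5, 0.8, -0.7]
opening: 0.136
clock: 16.6
tool_pos: [0.4034, -0.0796, 0.1305]
eef_rot: [0.743, 0.669, -0.0, 0.0]
contact_force: [-0.1, 1.5, -2.0]
opening: 0.136
jaw -6.0->-10.0 q7 -0.13 q1 0.10 alt twist -29.33
t 16.6 at [ 0.4034 -0.0796  0.1305] twist 0.67 then trans [1.233 0.712 0.885] rows>=1.2 force [-0.1  1.5 -2. ] open 12.0mm
(np.float64(149.2317088402957), np.float64(334.9199729109333))
plate xy 0.4421 -0.0341 sides 27.0 48.5 yaw -13.7
slot [442.1 -33.4] [28.5 10.1] 76.0
px 292.8 282.4 dot 124 size [59. 59.] xy [ 0.402  -0.0803] wing yaw 174.0
jaw -5.7->-13.7 q7 -0.13 q1 0.10 alt twist -28.67
t 16.6 at [ 0.4037 -0.0776  0.1304] twist 1.33 then trans [1.286 0.676 0.886] rows>=1.3 force [ 0.9  0.8 -0.6] open 11.8mm
```

View pics/o2.png

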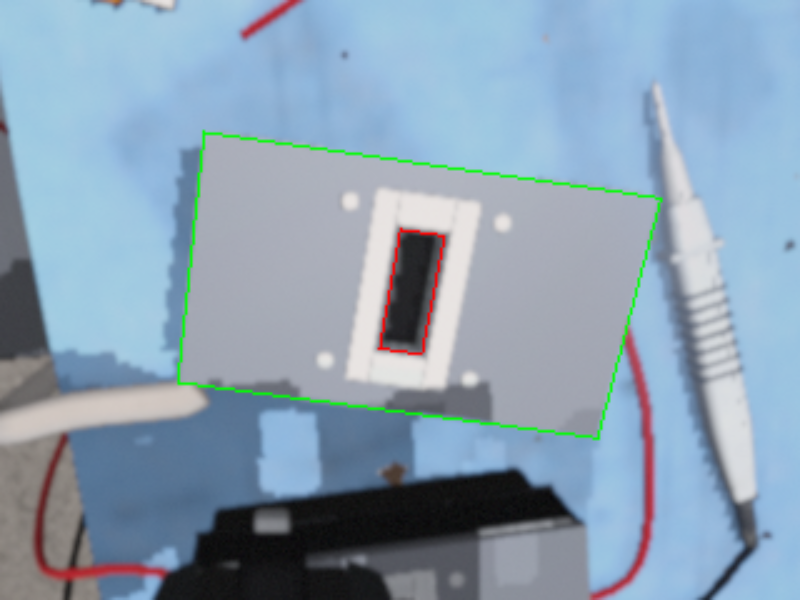

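The overlay fits: slot at (.442,−.034), yaw −13.8°.

```bash
python3 -m jog '[{"translation":[0,0,0],"twist":0.7,"claw":0},{"translation":[0,0,0],"twist":0.65,"claw":0},{"translation":[0.32,0.17,0.22],"twist":0,"claw":0},{"translation":[0.32,0.17,0.22],"twist":0,"claw":0},{"translation":[0.32,0.17,0.22],"twist":0,"claw":0},{"translation":[0.32,0.17,0.2],"twist":0,"claw":0},{"translation":[0,0,0],"twist":0,"claw":0},{"translation":[0,0,0],"twist":0,"claw":0},{"translation":[0,0,0],"twist":0,"claw":0},{"translation":[0,0,0],"twist":0,"claw":0}]'
python3 - <<'E'
from h import *
plan(.443,-.0335,.0586,-13.8)
E
```

```text
clock: 17.48
tool_pos: [0.4416, -0.0342, 0.0963]
eef_rot: [0.787, 0.618, -0.0, -0.0]
contact_force: [0.7, -0.2, -0.5]
opening: 0.135
jaw -13.7->-13.8 q7 -0.26 q1 -0.03 alt twist -29.99
t 17.5 at [ 0.4416 -0.0342  0.0963] twist 0.01 then trans [0.027 0.031 0.944] rows>=0.9 force [ 0.7 -0.2 -0.5] open 11.9mm
```

```bash
python3 -m jog '[{"translation":[0.03,0.03,0.2],"twist":0,"claw":0},{"translation":[0,0,0.15],"twist":0,"claw":0},{"translation":[0,0,0.15],"twist":0,"claw":0},{"translation":[0,0,0.15],"twist":0,"claw":0},{"translation":[0,0,0.15],"twist":0,"claw":0},{"translation":[0,0,0.14],"twist":0,"claw":0},{"translation":[0,0,0],"twist":0,"claw":0},{"translation":[0,0,0],"twist":0,"claw":0}]'
python3 - <<'E'
from h import *
plan(.443,-.0335,.0586,-13.8)
E
```

```text
clock: 18.15
tool_pos: [0.4436, -0.0331, 0.0579]
eef_rot: [0.787, 0.618, -0.0, -0.0]
contact_force: [-0.3, 0.0, 0.1]
opening: 0.13
jaw -13.7->-13.8 q7 -0.27 q1 -0.03 alt twist -29.99
t 18.1 at [ 0.4436 -0.0331  0.0579] twist 0.01 then trans [-0.014 -0.013 -0.017] rows>=0.0 force [-0.3  0.   0.1] open 11.5mm
```

```bash
python3 -m jog '[{"translation":[0,0,0],"twist":1,"claw":0},{"translation":[0,0,0],"twist":1,"claw":0},{"translation":[0,0,0],"twist":1,"claw":0},{"translation":[0,0,0],"twist":1,"claw":0},{"translation":[0,0,0],"twist":1,"claw":0},{"translation":[0,0,0],"twist":1,"claw":0},{"translation":[0,0,0],"twist":1,"claw":0},{"translation":[0,0,0],"twist":1,"claw":0},{"translation":[0,0,0],"twist":1,"claw":0},{"translation":[0,0,0],"twist":1,"claw":0},{"translation":[0,0,0],"twist":1,"claw":0},{"translation":[0,0,0],"twist":1,"claw":0},{"translation":[0,0,0],"twist":1,"claw":0},{"translation":[0,0,0],"twist":1,"claw":0},{"translation":[0,0,0],"twist":1,"claw":0},{"translation":[0,0,0],"twist":0,"claw":0}]' && python3 -m jog '[{"translation":[0,0,0],"twist":0,"claw":34},{"translation":[0,0,0],"twist":0,"claw":34},{"translation":[0,0,0],"twist":0,"claw":34},{"translation":[0,0,0],"twist":0,"claw":34},{"translation":[0,0,-0.4],"twist":0,"claw":34},{"translation":[0,0,-0.7],"twist":0,"claw":34},{"translation":[0,0,-0.8],"twist":0,"claw":34},{"translation":[0,0,0],"twist":0,"claw":34},{"translation":[0,0,0],"twist":0,"claw":34}]'
python3 - <<'E'
from h import *
plan(.36,.32,.14,-5.5)
p=cam("wrist"); locks(p,.073,[proj(p,[.4428,-.0335,.073])],40)
E
```

```text
clock: 19.48
tool_pos: [0.4437, -0.0331, 0.0579]
eef_rot: [0.993, -0.121, -0.0, 0.0]
contact_force: [0.1, 0.3, -1.1]
opening: 0.132
clock: 20.23
tool_pos: [0.4448, -0.033, 0.1355]
eef_rot: [0.993, -0.119, 0.002, 0.0]
contact_force: [-0.7, -0.3, -0.1]
opening: 0.344
jaw -103.6->-5.5 q7 -1.11 q1 -0.24 alt twist -16.36
t 20.2 at [ 0.4448 -0.033   0.1355] twist 13.64 then trans [-8.581  2.955 -0.125] rows>=8.6 force [-0.7 -0.3 -0.1] open 30.3mm
px 229.3 283.5 dot 49 size [57. 20.] xy [ 0.441  -0.0314] wing yaw 166.4
```

Lock 2 is seated with its wing at −13.6°, matching the case. Back to the rack.

```bash
python3 -m jog '[{"translation":[-0.38,-0.756,0],"twist":0,"claw":34},{"translation":[-0.38,-0.756,0],"twist":0,"claw":34},{"translation":[-0.38,-0.756,0],"twist":0,"claw":34},{"translation":[-0.38,-0.756,0],"twist":0,"claw":34},{"translation":[-0.38,-0.756,0],"twist":0,"claw":34},{"translation":[-0.38,-0.756,0],"twist":0,"claw":34},{"translation":[-0.38,-0.756,0],"twist":0,"claw":34},{"translation":[-0.38,-0.756,0],"twist":0,"claw":34},{"translation":[-0.38,-0.756,0],"twist":0,"claw":34},{"translation":[-0.38,-0.756,0],"twist":0,"claw":34},{"translation":[-0.38,-0.756,0],"twist":0,"claw":34}]' && python3 -m jog '[{"translation":[0,0,0],"twist":-1,"claw":34},{"translation":[0,0,0],"twist":-1,"claw":34},{"translation":[0,0,0],"twist":-1,"claw":34},{"translation":[0,0,0],"twist":-1,"claw":34},{"translation":[0,0,0],"twist":-1,"claw":34},{"translation":[0,0,0],"twist":-1,"claw":34},{"translation":[0,0,0],"twist":-1,"claw":34},{"translation":[0,0,0],"twist":-1,"claw":34},{"translation":[0,0,0],"twist":-1,"claw":34},{"translation":[0,0,0],"twist":-1,"claw":34},{"translation":[0,0,0],"twist":-1,"claw":34},{"translation":[0,0,0],"twist":-1,"claw":34},{"translation":[0,0,0],"twist":-1,"claw":34},{"translation":[0,0,0],"twist":-1,"claw":34},{"translation":[0,0,0],"twist":-1,"claw":34},{"translation":[0,0,0],"twist":-1,"claw":34},{"translation":[0,0,0],"twist":-0.3,"claw":34},{"translation":[0,0,0],"twist":0,"claw":34},{"translation":[0,0,0],"twist":0,"claw":34}]'
python3 - <<'E'
from h import *
plan(.36,.32,.14,-5.5)
p=cam("wrist"); save(p,"w8")
for X in ([.4097,.386,.049],[.3556,.3916,.049]):
    q=proj(p,X); print(np.round(q)); L=locks(p,.049,[q],35)
    a,b=map(int,q); g=p['img'].min(2)[a-14:a+15,b-14:b+15]; ys,xs=np.nonzero(g>140); 
    n,l,st,ce=cv2.connectedComponentsWithStats((g>140).astype(np.uint8)); print([(st[i][4],ray(p,ce[i][1]+a-14,ce[i][0]+b-14,.049)[:2].round(4)) for i in range(1,n) if 15<st[i][4]<120])
    plan(*X[:2],.034,-5.5)
E
```

```text
clock: 21.2
tool_pos: [0.3588, 0.3309, 0.1329]
eef_rot: [0.993, -0.119, -0.001, 0.001]
contact_force: [-0.6, 0.3, -0.5]
opening: 0.342
clock: 22.78
tool_pos: [0.36, 0.3295, 0.1337]
eef_rot: [0.743, 0.669, -0.001, -0.0]
contact_force: [0.7, -0.2, -0.8]
opening: 0.343
jaw -6.1->-5.5 q7 -0.74 q1 -0.90 alt twist 29.91
t 22.8 at [0.36   0.3295 0.1337] twist -0.09 then trans [-0.238  0.023 -0.158] rows>=0.2 force [ 0.7 -0.2 -0.8] open 30.2mm
[125. 352.]
px 125.1 351.8 dot 98 size [19. 54.] xy [0.4093 0.386 ] wing yaw 84.3
[(np.int32(75), array([0.4093, 0.386 ]))]
jaw -6.0->-5.5 q7 -0.74 q1 -0.91 alt twist 29.91
t 22.8 at [0.36   0.3296 0.1338] twist -0.09 then trans [1.524 1.103 2.494] rows>=2.5 force [-0.2  0.3  0.2] open 30.3mm
[125. 268.]
px 125.1 267.5 dot 95 size [53. 17.] xy [0.3555 0.3917] wing yaw 83.2
[(np.int32(77), array([0.3555, 0.3917]))]
jaw -6.0->-5.5 q7 -0.74 q1 -0.91 alt twist 29.91
t 22.8 at [0.36   0.3296 0.1338] twist -0.09 then trans [ 1.534 -0.257  2.495] rows>=2.5 force [-0.2  0.3  0.2] open 30.3mm
```

```bash
python3 -m jog '[{"translation":[0.5,0.36,0],"twist":0,"claw":34},{"translation":[0.5,0.36,0],"twist":0,"claw":34},{"translation":[0.51,0.37,0],"twist":0,"claw":34},{"translation":[0,0,0.6],"twist":0,"claw":34},{"translation":[0,0,0.6],"twist":0,"claw":34},{"translation":[0,0,0.5],"twist":0,"claw":34},{"translation":[0,0,0.4],"twist":0,"claw":34},{"translation":[0,0,0.25],"twist":0,"claw":34},{"translation":[0,0,0.14],"twist":0,"claw":34},{"translation":[0,0,0],"twist":0,"claw":34},{"translation":[0,0,0],"twist":0,"claw":34},{"translation":[0,0,0],"twist":0,"claw":0},{"translation":[0,0,0],"twist":0,"claw":0},{"translation":[0,0,0],"twist":0,"claw":0},{"translation":[0,0,0],"twist":0,"claw":0},{"translation":[0,0,0],"twist":0,"claw":0}]' 25
python3 - <<'E'
from h import *
plan(.4093,.386,.034,-5.5)
E
```

```text
clock: 24.17
tool_pos: [0.4103, 0.3858, 0.0355]
eef_rot: [0.743, 0.67, 0.001, -0.0]
contact_force: [0.2, -0.6, 4.6]
opening: 0.136
jaw -5.9->-5.5 q7 -0.74 q1 -0.89 alt twist 29.93
t 24.2 at [0.4103 0.3858 0.0355] twist -0.07 then trans [ 0.003 -0.025  0.037] rows>=0.0 force [ 0.2 -0.6  4.6] open 12.0mm
```

```bash
python3 -m jog '[{"translation":[0,0,-0.3],"twist":0,"claw":0},{"translation":[0,0,-0.5],"twist":0,"claw":0},{"translation":[0,0,-0.8],"twist":0,"claw":0},{"translation":[0,0,-0.8],"twist":0,"claw":0}]' && python3 -m jog '[{"translation":[-0.836,0.075,0],"twist":0,"claw":0},{"translation":[-0.836,0.075,0],"twist":0,"claw":0},{"translation":[-0.836,0.075,0],"twist":0,"claw":0},{"translation":[-0.836,0.075,0],"twist":0,"claw":0},{"translation":[-0.836,0.075,0],"twist":0,"claw":0},{"translation":[-0.836,0.075,0],"twist":0,"claw":0},{"translation":[-0.836,0.075,0],"twist":0,"claw":0},{"translation":[-0.836,0.075,0],"twist":0,"claw":0},{"translation":[-0.836,0.075,0],"twist":0,"claw":0},{"translation":[-0.836,0.075,0],"twist":0,"claw":0},{"translation":[-0.836,0.075,0],"twist":0,"claw":0},{"translation":[-0.836,0.075,0],"twist":0,"claw":0},{"translation":[-0.836,0.075,0],"twist":0,"claw":0},{"translation":[-0.836,0.075,0],"twist":0,"claw":0},{"translation":[-0.836,0.075,0],"twist":0,"claw":0},{"translation":[-0.836,0.075,0],"twist":0,"claw":0},{"translation":[-0.836,0.075,0],"twist":0,"claw":0},{"translation":[0,0,0],"twist":0,"claw":0},{"translation":[0,0,0],"twist":0,"claw":0},{"translation":[0,0,0],"twist":0,"claw":0}]'
python3 - <<'E'
from h import *
p=cam("wrist"); save(p,"w9")
g=proj(p,[.431,-.138,.054]); print(g)
s=r.get_state(); locks(p,s['tool_pos'][2]+.0145,[(293,283)],30)
x,y,w=slot(p,g,.054,"o3")
plan(x,y,.095,w)
E
```

```text
clock: 24.5
tool_pos: [0.4091, 0.3847, 0.1317]
eef_rot: [0.743, 0.67, -0.001, 0.0]
contact_force: [0.2, 0.9, -0.8]
opening: 0.132
clock: 26.17
tool_pos: [0.4019, -0.185, 0.131]
eef_rot: [0.743, 0.67, 0.0, -0.0]
contact_force: [-0.2, 0.3, -0.7]
opening: 0.133
(np.float64(145.15434415610892), np.float64(322.55370280685537))
px 291.0 282.4 dot 117 size [59. 59.] xy [ 0.4008 -0.184 ] wing yaw 174.1
plate xy 0.4323 -0.1361 sides 26.8 48.5 yaw 2.7
slot [ 432.5 -135.6] [10.4 29.2] 0.3
jaw -5.8->2.7 q7 0.04 q1 0.38 alt twist 28.57
t 26.2 at [ 0.4021 -0.1842  0.131 ] twist -1.43 then trans [1.164 0.813 0.9  ] rows>=1.2 force [ 0.2  0.4 -0.7] open 11.6mm
```

```bash
python3 -m jog '[{"translation":[0,0,0],"twist":-0.6,"claw":0},{"translation":[0,0,0],"twist":-0.6,"claw":0},{"translation":[0.3,0.2,0.22],"twist":0,"claw":0},{"translation":[0.3,0.2,0.22],"twist":0,"claw":0},{"translation":[0.3,0.2,0.22],"twist":0,"claw":0},{"translation":[0.28,0.2,0.2],"twist":0,"claw":0},{"translation":[0,0,0],"twist":0,"claw":0},{"translation":[0,0,0],"twist":0,"claw":0},{"translation":[0,0,0],"twist":0,"claw":0},{"translation":[0,0,0],"twist":0,"claw":0}]'
python3 - <<'E'
from h import *
plan(.4335,-.136,.0586,1.5)
E
```

```text
clock: 27.05
tool_pos: [0.4324, -0.138, 0.0968]
eef_rot: [0.699, 0.715, -0.0, 0.0]
contact_force: [-0.9, -0.1, -0.7]
opening: 0.132
jaw 1.2->1.5 q7 0.02 q1 0.25 alt twist 29.96
t 27.1 at [ 0.4324 -0.138   0.0968] twist -0.04 then trans [0.05  0.03  0.954] rows>=1.0 force [-0.9 -0.1 -0.7] open 11.6mm
```

```bash
python3 -m jog '[{"translation":[0.05,0.03,0.2],"twist":0,"claw":0},{"translation":[0,0,0.15],"twist":0,"claw":0},{"translation":[0,0,0.15],"twist":0,"claw":0},{"translation":[0,0,0.15],"twist":0,"claw":0},{"translation":[0,0,0.15],"twist":0,"claw":0},{"translation":[0,0,0.14],"twist":0,"claw":0},{"translation":[0,0,0],"twist":0,"claw":0},{"translation":[0,0,0],"twist":0,"claw":0}]'
python3 - <<'E'
from h import *
plan(.4335,-.136,.0586,1.5)
E
```

```text
clock: 27.72
tool_pos: [0.4339, -0.1355, 0.0583]
eef_rot: [0.699, 0.715, -0.0, -0.0]
contact_force: [-0.3, 0.3, 0.9]
opening: 0.132
jaw 1.3->1.5 q7 0.01 q1 0.22 alt twist 29.96
t 27.7 at [ 0.4339 -0.1355  0.0583] twist -0.04 then trans [-0.013 -0.011 -0.007] rows>=0.0 force [-0.3  0.3  0.9] open 11.6mm
```

```bash
python3 -m jog '[{"translation":[0,0,0],"twist":1,"claw":0},{"translation":[0,0,0],"twist":1,"claw":0},{"translation":[0,0,0],"twist":1,"claw":0},{"translation":[0,0,0],"twist":1,"claw":0},{"translation":[0,0,0],"twist":1,"claw":0},{"translation":[0,0,0],"twist":1,"claw":0},{"translation":[0,0,0],"twist":1,"claw":0},{"translation":[0,0,0],"twist":1,"claw":0},{"translation":[0,0,0],"twist":1,"claw":0},{"translation":[0,0,0],"twist":1,"claw":0},{"translation":[0,0,0],"twist":1,"claw":0},{"translation":[0,0,0],"twist":1,"claw":0},{"translation":[0,0,0],"twist":1,"claw":0},{"translation":[0,0,0],"twist":1,"claw":0},{"translation":[0,0,0],"twist":1,"claw":0},{"translation":[0,0,0],"twist":0,"claw":0}]' && python3 -m jog '[{"translation":[0,0,0],"twist":0,"claw":34},{"translation":[0,0,0],"twist":0,"claw":34},{"translation":[0,0,0],"twist":0,"claw":34},{"translation":[0,0,0],"twist":0,"claw":34},{"translation":[0,0,-0.4],"twist":0,"claw":34},{"translation":[0,0,-0.7],"twist":0,"claw":34},{"translation":[0,0,-0.8],"twist":0,"claw":34},{"translation":[0,0,0],"twist":0,"claw":34},{"translation":[0,0,0],"twist":0,"claw":34}]'
python3 - <<'E'
from h import *
plan(.355,.33,.135)
p=cam("wrist"); locks(p,.073,[proj(p,[.4325,-.1358,.073])],40)
E
```

```text
clock: 29.05
tool_pos: [0.434, -0.1355, 0.0583]
eef_rot: [1.0, 0.01, -0.0, 0.0]
contact_force: [-0.2, -0.6, 0.0]
opening: 0.129
clock: 29.8
tool_pos: [0.4351, -0.1356, 0.1359]
eef_rot: [1.0, 0.012, 0.002, 0.001]
contact_force: [0.1, 0.2, 0.1]
opening: 0.343
t 29.8 at [ 0.4351 -0.1356  0.1359] twist 0.00 then trans [-1.7290e+00 -1.1684e+01  3.0000e-03] rows>=11.7 force [0.1 0.2 0.1] open 30.2mm
px 227.8 282.4 dot 79 size [56. 18.] xy [ 0.4322 -0.1341] wing yaw 1.3
```

```bash
python3 -m jog '[{"translation":[-0.124,-0.835,0],"twist":0,"claw":34},{"translation":[-0.124,-0.835,0],"twist":0,"claw":34},{"translation":[-0.124,-0.835,0],"twist":0,"claw":34},{"translation":[-0.124,-0.835,0],"twist":0,"claw":34},{"translation":[-0.124,-0.835,0],"twist":0,"claw":34},{"translation":[-0.124,-0.835,0],"twist":0,"claw":34},{"translation":[-0.124,-0.835,0],"twist":0,"claw":34},{"translation":[-0.124,-0.835,0],"twist":0,"claw":34},{"translation":[-0.124,-0.835,0],"twist":0,"claw":34},{"translation":[-0.124,-0.835,0],"twist":0,"claw":34},{"translation":[-0.124,-0.835,0],"twist":0,"claw":34},{"translation":[-0.124,-0.835,0],"twist":0,"claw":34},{"translation":[-0.124,-0.835,0],"twist":0,"claw":34},{"translation":[-0.124,-0.835,0],"twist":0,"claw":34}]' && python3 -m jog '[{"translation":[0,0,0],"twist":-1,"claw":34},{"translation":[0,0,0],"twist":-1,"claw":34},{"translation":[0,0,0],"twist":-1,"claw":34},{"translation":[0,0,0],"twist":-1,"claw":34},{"translation":[0,0,0],"twist":-1,"claw":34},{"translation":[0,0,0],"twist":-1,"claw":34},{"translation":[0,0,0],"twist":-1,"claw":34},{"translation":[0,0,0],"twist":-1,"claw":34},{"translation":[0,0,0],"twist":-1,"claw":34},{"translation":[0,0,0],"twist":-1,"claw":34},{"translation":[0,0,0],"twist":-1,"claw":34},{"translation":[0,0,0],"twist":-1,"claw":34},{"translation":[0,0,0],"twist":-1,"claw":34},{"translation":[0,0,0],"twist":-0.77,"claw":34},{"translation":[0,0,0],"twist":0,"claw":34},{"translation":[0,0,0],"twist":0,"claw":34}]'
python3 - <<'E'
from h import *
plan(.355,.33,.135,-6)
p=cam("wrist"); save(p,"w10")
L=locks(p,.049,[proj(p,[.3556,.3916,.049])],35)
plan(L[0][0],L[0][1],.034,L[0][2]-90)
E
```

```text
clock: 31.02
tool_pos: [0.3528, 0.3315, 0.1333]
eef_rot: [1.0, 0.012, -0.001, 0.001]
contact_force: [0.4, -0.1, -0.8]
opening: 0.34
clock: 32.35
tool_pos: [0.3537, 0.3301, 0.1337]
eef_rot: [0.744, 0.668, -0.001, -0.0]
contact_force: [-0.8, -0.1, 0.1]
opening: 0.339
jaw -6.2->-6.0 q7 -0.73 q1 -0.92 alt twist 29.96
t 32.4 at [0.3537 0.3301 0.1337] twist -0.04 then trans [ 0.001  0.033 -0.033] rows>=0.0 force [-0.8 -0.1  0.1] open 29.9mm
px 125.0 277.1 dot 98 size [53. 16.] xy [0.3555 0.3917] wing yaw 83.5
jaw -6.2->-6.5 q7 -0.73 q1 -0.92 alt twist -29.95
t 32.4 at [0.3538 0.3302 0.1339] twist 0.05 then trans [ 1.535 -0.128  2.496] rows>=2.5 force [0.1 0.8 0.1] open 29.6mm
```

```bash
python3 -m jog '[{"translation":[0.51,-0.04,0],"twist":0,"claw":34},{"translation":[0.51,-0.04,0],"twist":0,"claw":34},{"translation":[0.51,-0.05,0],"twist":0,"claw":34},{"translation":[0,0,0.6],"twist":0,"claw":34},{"translation":[0,0,0.6],"twist":0,"claw":34},{"translation":[0,0,0.5],"twist":0,"claw":34},{"translation":[0,0,0.4],"twist":0,"claw":34},{"translation":[0,0,0.25],"twist":0,"claw":34},{"translation":[0,0,0.14],"twist":0,"claw":34},{"translation":[0,0,0],"twist":0,"claw":34},{"translation":[0,0,0],"twist":0,"claw":34},{"translation":[0,0,0],"twist":0,"claw":0},{"translation":[0,0,0],"twist":0,"claw":0},{"translation":[0,0,0],"twist":0,"claw":0},{"translation":[0,0,0],"twist":0,"claw":0},{"translation":[0,0,0],"twist":0,"claw":0},{"translation":[0,0,-0.3],"twist":0,"claw":0},{"translation":[0,0,-0.5],"twist":0,"claw":0},{"translation":[0,0,-0.8],"twist":0,"claw":0},{"translation":[0,0,-0.8],"twist":0,"claw":0}]' 25
```

```text
clock: 34.07
tool_pos: [0.3548, 0.3911, 0.1322]
eef_rot: [0.744, 0.668, -0.001, 0.0]
contact_force: [-0.2, 0.7, -0.4]
opening: 0.134
```

```bash
python3 -m jog '[{"translation":[-0.837,0.287,0],"twist":0,"claw":0},{"translation":[-0.837,0.287,0],"twist":0,"claw":0},{"translation":[-0.837,0.287,0],"twist":0,"claw":0},{"translation":[-0.837,0.287,0],"twist":0,"claw":0},{"translation":[-0.837,0.287,0],"twist":0,"claw":0},{"translation":[-0.837,0.287,0],"twist":0,"claw":0},{"translation":[-0.837,0.287,0],"twist":0,"claw":0}]' && python3 -m jog '[{"translation":[-0.836,0.073,0],"twist":0,"claw":0},{"translation":[-0.836,0.073,0],"twist":0,"claw":0},{"translation":[-0.836,0.073,0],"twist":0,"claw":0},{"translation":[-0.836,0.073,0],"twist":0,"claw":0},{"translation":[-0.836,0.073,0],"twist":0,"claw":0},{"translation":[-0.836,0.073,0],"twist":0,"claw":0},{"translation":[-0.836,0.073,0],"twist":0,"claw":0},{"translation":[-0.836,0.073,0],"twist":0,"claw":0},{"translation":[-0.836,0.073,0],"twist":0,"claw":0},{"translation":[-0.836,0.073,0],"twist":0,"claw":0},{"translation":[-0.836,0.073,0],"twist":0,"claw":0},{"translation":[-0.836,0.073,0],"twist":0,"claw":0},{"translation":[-0.836,0.073,0],"twist":0,"claw":0},{"translation":[-0.836,0.073,0],"twist":0,"claw":0},{"translation":[0,0,0],"twist":0,"claw":0},{"translation":[0,0,0],"twist":0,"claw":0},{"translation":[0,0,0],"twist":0,"claw":0}]'
python3 - <<'E'
from h import *
p=cam("wrist"); save(p,"w11")
g=proj(p,[.436,-.273,.054]); print(g)
s=r.get_state(); locks(p,s['tool_pos'][2]+.0145,[(293,283)],30)
x,y,w=slot(p,g,.054,"o4")
plan(x,y,.095,w)
E
```

```text
clock: 34.65
tool_pos: [0.4106, 0.1487, 0.1318]
eef_rot: [0.744, 0.669, 0.0, 0.0]
contact_force: [0.4, -0.1, -0.4]
opening: 0.132
clock: 36.07
tool_pos: [0.4012, -0.3188, 0.1314]
eef_rot: [0.744, 0.669, 0.0, -0.0]
contact_force: [-0.1, 0.4, -0.3]
opening: 0.132
(np.float64(145.86767341985006), np.float64(331.5878789245962))
px 292.0 282.5 dot 105 size [59. 59.] xy [ 0.4    -0.3182] wing yaw 173.9
plate xy 0.4378 -0.2724 sides 25.8 48.2 yaw -4.5
slot [ 438. -272.] [29.5 10.7] 83.9
jaw -6.0->-4.5 q7 0.26 q1 0.67 alt twist 29.75
t 36.1 at [ 0.4015 -0.318   0.1313] twist -0.25 then trans [1.209 0.817 0.909] rows>=1.2 force [ 0.5 -0.3 -0.5] open 11.7mm
```

View pics/w11.png

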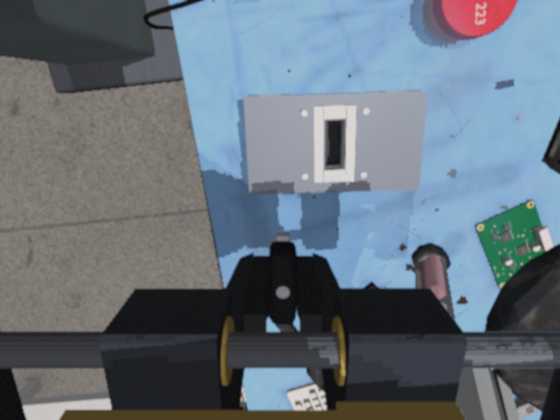

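Case 3's slot is at (145,333). A dark rounded object, likely an eyepiece, is at lower right (530,320), and the move goes away from it. Now above the slot.

```bash
python3 -m jog '[{"translation":[0.3,0.2,0.22],"twist":-0.12,"claw":0},{"translation":[0.3,0.2,0.22],"twist":0,"claw":0},{"translation":[0.3,0.22,0.22],"twist":0,"claw":0},{"translation":[0.28,0.22,0.2],"twist":0,"claw":0},{"translation":[0,0,0],"twist":0,"claw":0},{"translation":[0,0,0],"twist":0,"claw":0},{"translation":[0,0,0],"twist":0,"claw":0},{"translation":[0,0,0],"twist":0,"claw":0}]'
python3 - <<'E'
from h import *
plan(.4392,-.2722,.0586,-5.3)
E
```

```text
clock: 36.78
tool_pos: [0.4304, -0.2738, 0.095]
eef_rot: [0.74, 0.673, -0.006, -0.007]
contact_force: [-11.9, -2.6, -5.3]
opening: 0.131
jaw -5.4->-5.3 q7 0.17 q1 0.53 alt twist 29.99
t 36.8 at [ 0.4304 -0.2738  0.095 ] twist -0.01 then trans [0.059 0.232 0.906] rows>=0.9 force [-11.9  -2.6  -5.3] open 11.5mm
```

The gripper body's +x end is touching something hanging near x≈.523 (12 N), so case 3 is too far forward to lock where it stands. The lock goes back in its rack slot, and then I'll bring case 3 about 35 mm nearer.

```bash
python3 -m jog '[{"translation":[0,-0.5,-0.5],"twist":0.15,"claw":0},{"translation":[0,0,-0.43],"twist":0,"claw":0},{"translation":[0.803,-0.094,0],"twist":0,"claw":0},{"translation":[0.803,-0.094,0],"twist":0,"claw":0},{"translation":[0.803,-0.094,0],"twist":0,"claw":0},{"translation":[0.803,-0.094,0],"twist":0,"claw":0},{"translation":[0.803,-0.094,0],"twist":0,"claw":0},{"translation":[0.803,-0.094,0],"twist":0,"claw":0},{"translation":[0.803,-0.094,0],"twist":0,"claw":0},{"translation":[0.803,-0.094,0],"twist":0,"claw":0},{"translation":[0.803,-0.094,0],"twist":0,"claw":0},{"translation":[0.803,-0.094,0],"twist":0,"claw":0},{"translation":[0.803,-0.094,0],"twist":0,"claw":0},{"translation":[0.803,-0.094,0],"twist":0,"claw":0},{"translation":[0.803,-0.094,0],"twist":0,"claw":0}]' && python3 -m jog '[{"translation":[0.725,-0.303,0],"twist":0,"claw":0},{"translation":[0.725,-0.303,0],"twist":0,"claw":0},{"translation":[0.725,-0.303,0],"twist":0,"claw":0},{"translation":[0.725,-0.303,0],"twist":0,"claw":0},{"translation":[0.725,-0.303,0],"twist":0,"claw":0},{"translation":[0.725,-0.303,0],"twist":0,"claw":0},{"translation":[0,0,0],"twist":0,"claw":0},{"translation":[0,0,0],"twist":0,"claw":0},{"translation":[0,0,0],"twist":0,"claw":0}]'
python3 - <<'E'
from h import *
plan(.3537,.3301,.1337,-6.2)
p=cam("wrist"); save(p,"w12")
T=np.array(p['T_tool_cam']); q=np.array([.744,.668,-.001,0]); W=np.eye(4); W[:3,:3]=R.from_quat(q/np.linalg.norm(q)).as_matrix(); W[:3,3]=[.3537,.3301,.1337]; W=W@T
a=dict(p,o=W[:3,3],R=W[:3,:3],img=cv2.imread("pics/w10.png")[:,:,::-1])
# rack features via optical flow, between same-height views
g0=cv2.cvtColor(a['img'],cv2.COLOR_RGB2GRAY);g1=cv2.cvtColor(p['img'],cv2.COLOR_RGB2GRAY)
m=np.zeros_like(g0); 
for X in ([.409,.386,.03],[.4037,.342,.03],[.364,.346,.03]):
    c=proj(a,X); cv2.circle(m,(int(c[1]),int(c[0])),28,255,-1)
k=cv2.goodFeaturesToTrack(g0,30,.05,5,mask=m); k1,st,_=cv2.calcOpticalFlowPyrLK(g0,g1,k,None,winSize=(31,31),maxLevel=4)
A=np.array([ray(a,*x[0][::-1],.03)[:2] for x in k]);B=np.array([ray(p,*x[0][::-1],.03)[:2] for x in k1])
M,inl=cv2.estimateAffinePartial2D(A,B,ransacReprojThreshold=.0015); print(M.round(4),inl.sum(),len(inl),np.degrees(np.arctan2(M[1,0],M[0,0])))
X=M@[.3555,.3917,1]; print(X)
E
```

```text
clock: 38.03
tool_pos: [0.4149, 0.1495, 0.1342]
eef_rot: [0.744, 0.669, -0.0, -0.0]
contact_force: [0.6, -0.0, -0.7]
opening: 0.131
clock: 38.78
tool_pos: [0.3621, 0.3272, 0.134]
eef_rot: [0.744, 0.668, -0.001, 0.0]
contact_force: [0.4, -1.0, 0.1]
opening: 0.136
jaw -6.2->-6.2 q7 -0.74 q1 -0.90 alt twist -29.99
t 38.8 at [0.3621 0.3272 0.134 ] twist 0.01 then trans [ 0.049 -0.216  0.007] rows>=0.2 force [ 0.4 -1.   0.1] open 11.9mm
[[ 1.017e+00 -1.650e-02 -4.000e-04]
 [ 1.650e-02  1.017e+00 -1.340e-02]] 23 30 0.9284894897299004
[0.35472024 0.39083747]
```

The rack hasn't moved since the last pick. I'll return the lock.

```bash
python3 -m jog '[{"translation":[0.53,-0.115,0],"twist":0,"claw":0},{"translation":[0.53,-0.115,0],"twist":0,"claw":0},{"translation":[0.52,-0.115,0],"twist":0,"claw":0},{"translation":[0,0,0.5],"twist":0,"claw":0},{"translation":[0,0,0.5],"twist":0,"claw":0},{"translation":[0,0,0.5],"twist":0,"claw":0},{"translation":[0,0,0],"twist":0,"claw":0},{"translation":[0,0,0],"twist":0,"claw":0},{"translation":[0,0,0],"twist":0,"claw":0}]'
python3 - <<'E'
from h import *
plan(.3553,.3914,.0346,-6.3)
E
```

```text
clock: 39.58
tool_pos: [0.3573, 0.3911, 0.0747]
eef_rot: [0.745, 0.667, 0.0, 0.0]
contact_force: [-1.0, 0.9, -1.2]
opening: 0.135
jaw -6.4->-6.3 q7 -0.80 q1 -0.98 alt twist 29.99
t 39.6 at [0.3573 0.3911 0.0747] twist -0.01 then trans [ 0.002 -0.05   1.003] rows>=1.0 force [-1.   0.9 -1.2] open 11.9mm
```

```bash
python3 -m jog '[{"translation":[0,-0.05,0.3],"twist":0,"claw":0},{"translation":[0,0,0.15],"twist":0,"claw":0},{"translation":[0,0,0.1],"twist":0,"claw":0},{"translation":[0,0,0.1],"twist":0,"claw":0},{"translation":[0,0,0.1],"twist":0,"claw":0},{"translation":[0,0,0],"twist":0,"claw":0}]'
python3 - <<'E'
from h import *
plan(.3553,.3914,.0346,-6.3)
E
```

```text
clock: 40.08
tool_pos: [0.355, 0.3919, 0.0436]
eef_rot: [0.745, 0.667, 0.0, 0.0]
contact_force: [0.6, -0.4, -0.6]
opening: 0.134
jaw -6.3->-6.3 q7 -0.80 q1 -0.97 alt twist -30.00
t 40.1 at [0.355  0.3919 0.0436] twist 0.00 then trans [-0.012  0.009  0.226] rows>=0.2 force [ 0.6 -0.4 -0.6] open 11.8mm
```

```bash
python3 -m jog '[{"translation":[0,0,0.1],"twist":0,"claw":0},{"translation":[0,0,0.1],"twist":0,"claw":0},{"translation":[0,0,0],"twist":0,"claw":0},{"translation":[0,0,0],"twist":0,"claw":34},{"translation":[0,0,0],"twist":0,"claw":34},{"translation":[0,0,0],"twist":0,"claw":34},{"translation":[0,0,0],"twist":0,"claw":34},{"translation":[0,0,-0.3],"twist":0,"claw":34},{"translation":[0,0,-0.6],"twist":0,"claw":34},{"translation":[0,0,-0.8],"twist":0,"claw":34},{"translation":[0,0,-0.8],"twist":0,"claw":34}]' && python3 -m jog '[{"translation":[-0.837,0.287,0],"twist":0,"claw":34},{"translation":[-0.837,0.287,0],"twist":0,"claw":34},{"translation":[-0.837,0.287,0],"twist":0,"claw":34},{"translation":[-0.837,0.287,0],"twist":0,"claw":34},{"translation":[-0.837,0.287,0],"twist":0,"claw":34},{"translation":[-0.837,0.287,0],"twist":0,"claw":34},{"translation":[-0.837,0.287,0],"twist":0,"claw":34}]' && python3 -m jog '[{"translation":[-0.836,0.073,0],"twist":0,"claw":90},{"translation":[-0.836,0.073,0],"twist":0,"claw":90},{"translation":[-0.836,0.073,0],"twist":0,"claw":90},{"translation":[-0.836,0.073,0],"twist":0,"claw":90},{"translation":[-0.836,0.073,0],"twist":0,"claw":90},{"translation":[-0.836,0.073,0],"twist":0,"claw":90},{"translation":[-0.836,0.073,0],"twist":0,"claw":90},{"translation":[-0.836,0.073,0],"twist":0,"claw":90},{"translation":[-0.836,0.073,0],"twist":0,"claw":90},{"translation":[-0.836,0.073,0],"twist":0,"claw":90},{"translation":[-0.836,0.073,0],"twist":0,"claw":90},{"translation":[-0.836,0.073,0],"twist":0,"claw":90}]'
python3 - <<'E'
from h import *
plan(.4345,-.2721,.13,-95.3)
p=cam("wrist"); save(p,"w13")
W=dict(p); T=np.array(p['T_tool_cam']); q=np.array([.744,.669,0,0]); M=np.eye(4); M[:3,:3]=R.from_quat(q/np.linalg.norm(q)).as_matrix(); M[:3,3]=[.4012,-.3185,.1314]; M=M@T
a=dict(p,o=M[:3,3],R=M[:3,:3])
print([ray(a,rr,cc,z)[:2].round(3) for rr,cc,z in [(250,430,.01),(280,430,.01),(150,548,.05),(320,500,.15)]])
E
```

```text
clock: 41.0
tool_pos: [0.3541, 0.3914, 0.1374]
eef_rot: [0.745, 0.667, -0.001, 0.0]
contact_force: [1.1, 1.0, 0.2]
opening: 0.343
clock: 41.58
tool_pos: [0.409, 0.1487, 0.1367]
eef_rot: [0.745, 0.667, 0.0, 0.0]
contact_force: [0.4, 0.1, 0.3]
opening: 0.34
clock: 42.58
tool_pos: [0.3993, -0.2545, 0.1368]
eef_rot: [0.745, 0.667, -0.0, 0.0]
contact_force: [1.2, 0.4, 0.3]
opening: 0.897
jaw -6.3->-95.3 q7 0.15 q1 0.54 alt twist -15.17
t 42.6 at [ 0.3993 -0.2545  0.1368] twist 14.83 then trans [0.916 0.357 0.169] rows>=0.9 force [1.2 0.4 0.3] open 78.9mm
[array([ 0.518, -0.375]), array([ 0.518, -0.403]), array([ 0.576, -0.291]), array([ 0.491, -0.339])]
```

```bash
python3 -m jog '[{"translation":[0,0,0],"twist":1,"claw":90},{"translation":[0,0,0],"twist":1,"claw":90},{"translation":[0,0,0],"twist":1,"claw":90},{"translation":[0,0,0],"twist":1,"claw":90},{"translation":[0,0,0],"twist":1,"claw":90},{"translation":[0,0,0],"twist":1,"claw":90},{"translation":[0,0,0],"twist":1,"claw":90},{"translation":[0,0,0],"twist":1,"claw":90},{"translation":[0,0,0],"twist":1,"claw":90},{"translation":[0,0,0],"twist":1,"claw":90},{"translation":[0,0,0],"twist":1,"claw":90},{"translation":[0,0,0],"twist":1,"claw":90},{"translation":[0,0,0],"twist":1,"claw":90},{"translation":[0,0,0],"twist":1,"claw":90},{"translation":[0,0,0],"twist":0.83,"claw":90},{"translation":[0.45,0.17,0.3],"twist":0,"claw":90},{"translation":[0.45,0.17,0.3],"twist":0,"claw":90},{"translation":[0,0,0.2],"twist":0,"claw":90},{"translation":[0,0,0],"twist":0,"claw":90},{"translation":[0,0,0],"twist":0,"claw":90}]'
python3 - <<'E'
from h import *
plan(.4355,-.2721,.019,-95.3)
p=cam("wrist"); slot(p,proj(p,[.438,-.272,.054]),.054)
E
```

```text
clock: 44.3
tool_pos: [0.4332, -0.2685, 0.104]
eef_rot: [0.999, -0.046, -0.001, -0.001]
contact_force: [0.1, -0.1, 0.9]
opening: 0.898
jaw -95.3->-95.3 q7 -0.75 q1 0.33 alt twist -29.99
t 44.3 at [ 0.4332 -0.2685  0.104 ] twist 0.01 then trans [0.07  0.087 2.124] rows>=2.1 force [ 0.1 -0.1  0.9] open 79.0mm
plate xy 0.4417 -0.2725 sides 18.2 47.6 yaw -5.3
slot [ 440.3 -272.7] [29.7  7.6] 84.7
```

```bash
python3 -m jog '[{"translation":[0.07,0.08,0.5],"twist":0,"claw":90},{"translation":[0,0,0.5],"twist":0,"claw":90},{"translation":[0,0,0.5],"twist":0,"claw":90},{"translation":[0,0,0.4],"twist":0,"claw":90},{"translation":[0,0,0.22],"twist":0,"claw":90},{"translation":[0,0,0],"twist":0,"claw":90},{"translation":[0,0,0],"twist":0,"claw":0},{"translation":[0,0,0],"twist":0,"claw":0},{"translation":[0,0,0],"twist":0,"claw":0},{"translation":[0,0,0],"twist":0,"claw":0},{"translation":[0,0,0],"twist":0,"claw":0},{"translation":[0,0,0],"twist":0,"claw":0}]' 30 && python3 -m jog '[{"translation":[0,0,-0.15],"twist":0,"claw":0},{"translation":[0,0,-0.15],"twist":0,"claw":0},{"translation":[-0.25,0,0],"twist":0,"claw":0},{"translation":[-0.35,0,0],"twist":0,"claw":0},{"translation":[-0.35,0,0],"twist":0,"claw":0},{"translation":[0,0,0],"twist":0,"claw":0},{"translation":[0,0,0.15],"twist":0,"claw":0},{"translation":[0,0,0.13],"twist":0,"claw":0},{"translation":[0,0,0],"twist":0,"claw":0}]'
python3 - <<'E'
from h import *
plan(.3975,-.2685,.02,-95.3)
E
```

```text
clock: 45.35
tool_pos: [0.4374, -0.2732, 0.0202]
eef_rot: [0.999, -0.046, 0.001, 0.0]
contact_force: [-1.0, 0.1, 6.8]
opening: 0.702
clock: 46.1
tool_pos: [0.4006, -0.2696, 0.0195]
eef_rot: [0.999, -0.045, 0.001, 0.0]
contact_force: [-0.1, -0.6, -2.4]
opening: 0.699
jaw -95.2->-95.3 q7 -0.68 q1 0.46 alt twist -29.98
t 46.1 at [ 0.4006 -0.2696  0.0195] twist 0.02 then trans [-0.079 -0.019 -0.013] rows>=0.1 force [-0.1 -0.6 -2.4] open 61.5mm
```

```bash
python3 -m jog '[{"translation":[0,0,0],"twist":0,"claw":90},{"translation":[0,0,0],"twist":0,"claw":90},{"translation":[0,0,0],"twist":0,"claw":90},{"translation":[0,0,0],"twist":0,"claw":90},{"translation":[0,0,-0.5],"twist":0,"claw":90},{"translation":[0,0,-0.8],"twist":0,"claw":90},{"translation":[0,0,-0.8],"twist":0,"claw":90},{"translation":[0,0,-0.8],"twist":0,"claw":90}]' && python3 -m jog '[{"translation":[-0.056,-0.805,0],"twist":0,"claw":34},{"translation":[-0.056,-0.805,0],"twist":0,"claw":34},{"translation":[-0.056,-0.805,0],"twist":0,"claw":34},{"translation":[-0.056,-0.805,0],"twist":0,"claw":34},{"translation":[-0.056,-0.805,0],"twist":0,"claw":34},{"translation":[-0.056,-0.805,0],"twist":0,"claw":34},{"translation":[-0.056,-0.805,0],"twist":0,"claw":34},{"translation":[-0.056,-0.805,0],"twist":0,"claw":34},{"translation":[-0.056,-0.805,0],"twist":0,"claw":34},{"translation":[-0.056,-0.805,0],"twist":0,"claw":34},{"translation":[-0.056,-0.805,0],"twist":0,"claw":34},{"translation":[-0.056,-0.805,0],"twist":0,"claw":34},{"translation":[-0.056,-0.805,0],"twist":0,"claw":34},{"translation":[-0.302,-0.725,0],"twist":0,"claw":34},{"translation":[-0.302,-0.725,0],"twist":0,"claw":34},{"translation":[-0.302,-0.725,0],"twist":0,"claw":34},{"translation":[-0.302,-0.725,0],"twist":0,"claw":34},{"translation":[-0.302,-0.725,0],"twist":0,"claw":34},{"translation":[-0.302,-0.725,0],"twist":0,"claw":34}]' && python3 -m jog '[{"translation":[0,0,0],"twist":-1,"claw":34},{"translation":[0,0,0],"twist":-1,"claw":34},{"translation":[0,0,0],"twist":-1,"claw":34},{"translation":[0,0,0],"twist":-1,"claw":34},{"translation":[0,0,0],"twist":-1,"claw":34},{"translation":[0,0,0],"twist":-1,"claw":34},{"translation":[0,0,0],"twist":-1,"claw":34},{"translation":[0,0,0],"twist":-1,"claw":34},{"translation":[0,0,0],"twist":-1,"claw":34},{"translation":[0,0,0],"twist":-1,"claw":34},{"translation":[0,0,0],"twist":-1,"claw":34},{"translation":[0,0,0],"twist":-1,"claw":34},{"translation":[0,0,0],"twist":-1,"claw":34},{"translation":[0,0,0],"twist":-1,"claw":34},{"translation":[0,0,0],"twist":-0.83,"claw":34},{"translation":[0,0,0],"twist":0,"claw":34},{"translation":[0,0,0],"twist":0,"claw":34}]'
python3 - <<'E'
from h import *
p=cam("wrist"); save(p,"w14")
L=locks(p,.049,[proj(p,[.3556,.3916,.049])],35)
plan(L[0][0],L[0][1],.0342,L[0][2]-90)
E
```

```text
clock: 46.77
tool_pos: [0.3987, -0.269, 0.1371]
eef_rot: [0.999, -0.046, -0.0, -0.0]
contact_force: [0.8, 0.6, -0.5]
opening: 0.897
clock: 48.35
tool_pos: [0.3513, 0.3317, 0.136]
eef_rot: [0.999, -0.046, -0.0, -0.0]
contact_force: [-0.4, 0.4, 0.6]
opening: 0.343
clock: 49.77
tool_pos: [0.3522, 0.3301, 0.136]
eef_rot: [0.746, 0.666, 0.0, -0.0]
contact_force: [-0.2, -1.5, -0.7]
opening: 0.339
px 125.0 276.2 dot 98 size [52. 17.] xy [0.3537 0.3916] wing yaw 83.3
jaw -6.4->-6.7 q7 -0.77 q1 -0.91 alt twist -29.95
t 49.8 at [0.3522 0.3301 0.136 ] twist 0.05 then trans [ 1.531 -0.142  2.544] rows>=2.5 force [ 0.8 -0.2 -0.4] open 29.9mm
```

```bash
python3 -m jog '[{"translation":[0.51,-0.04,0],"twist":0,"claw":34},{"translation":[0.51,-0.05,0],"twist":0,"claw":34},{"translation":[0.51,-0.05,0],"twist":0,"claw":34},{"translation":[0,0,0.6],"twist":0,"claw":34},{"translation":[0,0,0.6],"twist":0,"claw":34},{"translation":[0,0,0.5],"twist":0,"claw":34},{"translation":[0,0,0.4],"twist":0,"claw":34},{"translation":[0,0,0.25],"twist":0,"claw":34},{"translation":[0,0,0.19],"twist":0,"claw":34},{"translation":[0,0,0],"twist":0,"claw":34},{"translation":[0,0,0],"twist":0,"claw":34},{"translation":[0,0,0],"twist":0,"claw":0},{"translation":[0,0,0],"twist":0,"claw":0},{"translation":[0,0,0],"twist":0,"claw":0},{"translation":[0,0,0],"twist":0,"claw":0},{"translation":[0,0,0],"twist":0,"claw":0},{"translation":[0,0,-0.3],"twist":0,"claw":0},{"translation":[0,0,-0.5],"twist":0,"claw":0},{"translation":[0,0,-0.8],"twist":0,"claw":0},{"translation":[0,0,-0.8],"twist":0,"claw":0}]' 25 && python3 -m jog '[{"translation":[-0.837,0.287,0],"twist":0,"claw":0},{"translation":[-0.837,0.287,0],"twist":0,"claw":0},{"translation":[-0.837,0.287,0],"twist":0,"claw":0},{"translation":[-0.837,0.287,0],"twist":0,"claw":0},{"translation":[-0.837,0.287,0],"twist":0,"claw":0},{"translation":[-0.837,0.287,0],"twist":0,"claw":0},{"translation":[-0.837,0.287,0],"twist":0,"claw":0}]' && python3 -m jog '[{"translation":[-0.836,0.063,0],"twist":0,"claw":0},{"translation":[-0.836,0.063,0],"twist":0,"claw":0},{"translation":[-0.836,0.063,0],"twist":0,"claw":0},{"translation":[-0.836,0.063,0],"twist":0,"claw":0},{"translation":[-0.836,0.063,0],"twist":0,"claw":0},{"translation":[-0.836,0.063,0],"twist":0,"claw":0},{"translation":[-0.836,0.063,0],"twist":0,"claw":0},{"translation":[-0.836,0.063,0],"twist":0,"claw":0},{"translation":[-0.836,0.063,0],"twist":0,"claw":0},{"translation":[-0.836,0.063,0],"twist":0,"claw":0},{"translation":[-0.836,0.063,0],"twist":0,"claw":0},{"translation":[-0.836,0.063,0],"twist":0,"claw":0},{"translation":[-0.836,0.063,0],"twist":0,"claw":0},{"translation":[-0.836,0.063,0],"twist":0,"claw":0},{"translation":[0,0,0],"twist":0,"claw":0},{"translation":[0,0,0],"twist":0,"claw":0},{"translation":[0,0,0],"twist":0,"claw":0}]'
python3 - <<'E'
from h import *
p=cam("wrist"); save(p,"w15")
g=proj(p,[.4015,-.2695,.054]); print(g)
s=r.get_state(); locks(p,s['tool_pos'][2]+.0145,[(293,283)],30)
x,y,w=slot(p,g,.054,"o5")
plan(x+.0012,y,.095,w)
E
```

```text
clock: 51.48
tool_pos: [0.3518, 0.3907, 0.1312]
eef_rot: [0.745, 0.668, -0.002, -0.0]
contact_force: [0.6, 0.7, -0.3]
opening: 0.135
clock: 52.07
tool_pos: [0.4068, 0.1485, 0.1309]
eef_rot: [0.744, 0.668, -0.0, -0.0]
contact_force: [0.8, -0.3, -0.2]
opening: 0.13
clock: 53.48
tool_pos: [0.391, -0.3182, 0.1305]
eef_rot: [0.745, 0.668, 0.0, -0.001]
contact_force: [0.3, 1.3, 0.0]
opening: 0.138
(np.float64(145.60011134159345), np.float64(292.69518929369787))
px 292.4 282.2 dot 108 size [59. 59.] xy [ 0.3897 -0.3179] wing yaw 173.8
plate xy 0.4009 -0.2680 sides 25.8 48.0 yaw -4.8
slot [ 401.  -267.8] [29.3 10.6] 84.6
jaw -6.2->-4.8 q7 0.22 q1 0.69 alt twist 29.77
t 53.5 at [ 0.3914 -0.3176  0.1305] twist -0.23 then trans [1.254 0.164 0.889] rows>=1.3 force [-0.4  0.3 -1. ] open 12.0mm
```

```bash
python3 -m jog '[{"translation":[0.31,0.04,0.22],"twist":-0.2,"claw":0},{"translation":[0.31,0.04,0.22],"twist":0,"claw":0},{"translation":[0.31,0.04,0.22],"twist":0,"claw":0},{"translation":[0.31,0.04,0.22],"twist":0,"claw":0},{"translation":[0,0,0],"twist":0,"claw":0},{"translation":[0,0,0],"twist":0,"claw":0},{"translation":[0,0,0],"twist":0,"claw":0},{"translation":[0,0,0],"twist":0,"claw":0}]'
python3 - <<'E'
from h import *
plan(.4022,-.268,.0586,-5.1)
E
```

```text
clock: 54.2
tool_pos: [0.4025, -0.2713, 0.0956]
eef_rot: [0.738, 0.675, -0.0, 0.0]
contact_force: [-0.4, -0.2, -0.6]
opening: 0.137
jaw -5.1->-5.1 q7 0.14 q1 0.57 alt twist 30.00
t 54.2 at [ 0.4025 -0.2713  0.0956] twist -0.00 then trans [ 0.082 -0.016  0.926] rows>=0.9 force [-0.4 -0.2 -0.6] open 12.1mm
```

```bash
python3 -m jog '[{"translation":[0.08,-0.01,0.2],"twist":0,"claw":0},{"translation":[0,0,0.15],"twist":0,"claw":0},{"translation":[0,0,0.15],"twist":0,"claw":0},{"translation":[0,0,0.15],"twist":0,"claw":0},{"translation":[0,0,0.15],"twist":0,"claw":0},{"translation":[0,0,0.12],"twist":0,"claw":0},{"translation":[0,0,0],"twist":0,"claw":0},{"translation":[0,0,0],"twist":0,"claw":0}]'
python3 - <<'E'
from h import *
plan(.4022,-.268,.0586,-5.1)
E
```

```text
clock: 54.87
tool_pos: [0.4023, -0.2677, 0.0582]
eef_rot: [0.738, 0.675, -0.0, 0.0]
contact_force: [0.3, -0.7, 2.1]
opening: 0.127
jaw -5.1->-5.1 q7 0.12 q1 0.54 alt twist -30.00
t 54.9 at [ 0.4023 -0.2677  0.0582] twist 0.00 then trans [-0.008 -0.002 -0.009] rows>=0.0 force [ 0.3 -0.7  2.1] open 11.2mm
```

```bash
python3 -m jog '[{"translation":[0,0,0],"twist":1,"claw":0},{"translation":[0,0,0],"twist":1,"claw":0},{"translation":[0,0,0],"twist":1,"claw":0},{"translation":[0,0,0],"twist":1,"claw":0},{"translation":[0,0,0],"twist":1,"claw":0},{"translation":[0,0,0],"twist":1,"claw":0},{"translation":[0,0,0],"twist":1,"claw":0},{"translation":[0,0,0],"twist":1,"claw":0},{"translation":[0,0,0],"twist":1,"claw":0},{"translation":[0,0,0],"twist":1,"claw":0},{"translation":[0,0,0],"twist":1,"claw":0},{"translation":[0,0,0],"twist":1,"claw":0},{"translation":[0,0,0],"twist":1,"claw":0},{"translation":[0,0,0],"twist":1,"claw":0},{"translation":[0,0,0],"twist":1,"claw":0},{"translation":[0,0,0],"twist":0,"claw":0}]' && python3 -m jog '[{"translation":[0,0,0],"twist":0,"claw":34},{"translation":[0,0,0],"twist":0,"claw":34},{"translation":[0,0,0],"twist":0,"claw":34},{"translation":[0,0,0],"twist":0,"claw":34},{"translation":[0,0,-0.4],"twist":0,"claw":34},{"translation":[0,0,-0.7],"twist":0,"claw":34},{"translation":[0,0,-0.8],"twist":0,"claw":90},{"translation":[0,0,0],"twist":0,"claw":90},{"translation":[0,0,0],"twist":0,"claw":90},{"translation":[0,0,0],"twist":0,"claw":90}]'
python3 - <<'E'
from h import *
p=cam("wrist"); locks(p,.073,[proj(p,[.4012,-.268,.073])],40)
plan(.4012,-.268,.0195,-95)
T=np.array(p['T_tool_cam']); q=np.array([.715,.699,-.001,-.001]); M=np.eye(4); M[:3,:3]=R.from_quat(q/np.linalg.norm(q)).as_matrix(); M[:3,3]=[.3886,.1211,.1392]; M=M@T
a=dict(p,o=M[:3,3],R=M[:3,:3])
P=[ray(a,rr,cc,.006)[:2] for cc,rr in [(437.8,42.8),(249,106),(284.2,212)]]
print(np.round(P,4),np.linalg.norm(P[0]-P[1]),np.linalg.norm(P[1]-P[2]),"centre",(P[0]+P[2])/2,"yaw",np.degrees(np.arctan2(*(P[0]-P[1])[::-1])))
E
```

```text
clock: 56.2
tool_pos: [0.4026, -0.2677, 0.0582]
eef_rot: [0.999, -0.046, 0.0, 0.0]
contact_force: [-0.1, 0.3, 2.2]
opening: 0.132
clock: 57.03
tool_pos: [0.4023, -0.267, 0.134]
eef_rot: [0.999, -0.044, -0.0, -0.0]
contact_force: [-0.0, -0.3, -0.5]
opening: 0.621
px 226.9 283.5 dot 68 size [57. 19.] xy [ 0.4005 -0.266 ] wing yaw 175.0
jaw -95.0->-95.0 q7 -0.73 q1 0.34 alt twist 29.99
t 57.1 at [ 0.4019 -0.2668  0.1335] twist -0.01 then trans [-0.012  0.033  2.851] rows>=2.9 force [ 0.4 -0.7  0.2] open 58.6mm
[[0.502  0.2317]
 [0.3628 0.1907]
 [0.3879 0.1045]] 0.14513017824282984 0.08983185302755163 centre [0.44495827 0.16808684] yaw 16.40132747270857
```

Lock 4 is seated with its wing at −5°, so all four are locked. The tray centre is about (.445,.168) with yaw about 15°. I'll grip case 3 and carry it over.

```bash
python3 -m jog '[{"translation":[0,0.02,0.4],"twist":0,"claw":90},{"translation":[0,0,0.4],"twist":0,"claw":90},{"translation":[0,0,0],"twist":0,"claw":90},{"translation":[0,0,0],"twist":0,"claw":90},{"translation":[0,0,0.5],"twist":0,"claw":90},{"translation":[0,0,0.5],"twist":0,"claw":90},{"translation":[0,0,0.5],"twist":0,"claw":90},{"translation":[0,0,0.35],"twist":0,"claw":90},{"translation":[0,0,0.2],"twist":0,"claw":90},{"translation":[0,0,0],"twist":0,"claw":90},{"translation":[0,0,0],"twist":0,"claw":0},{"translation":[0,0,0],"twist":0,"claw":0},{"translation":[0,0,0],"twist":0,"claw":0},{"translation":[0,0,0],"twist":0,"claw":0},{"translation":[0,0,0],"twist":0,"claw":0},{"translation":[0,0,0],"twist":0,"claw":0}]' 40 && python3 -m jog '[{"translation":[0,0,-0.3],"twist":0,"claw":0},{"translation":[0,0,-0.5],"twist":0,"claw":0},{"translation":[0,0,-0.7],"twist":0,"claw":0},{"translation":[0,0,-0.8],"twist":0,"claw":0},{"translation":[0,0,-0.7],"twist":0,"claw":0},{"translation":[0,0,0],"twist":0,"claw":0}]'
python3 - <<'E'
from h import *
plan(.4447,.169,.14,-75)
E
```

```text
clock: 58.42
tool_pos: [0.4028, -0.2688, 0.0211]
eef_rot: [0.999, -0.044, 0.001, 0.001]
contact_force: [-0.9, -1.1, 6.4]
opening: 0.699
clock: 58.92
tool_pos: [0.404, -0.2692, 0.1441]
eef_rot: [0.999, -0.044, 0.003, 0.002]
contact_force: [0.8, -0.4, -4.7]
opening: 0.7
jaw -95.1->-75.0 q7 -0.73 q1 0.33 alt twist 26.65
t 58.9 at [ 0.404  -0.2692  0.1441] twist -3.35 then trans [  3.819 -10.319   0.071] rows>=10.3 force [ 0.8 -0.4 -4.7] open 61.6mm
```

```bash
python3 -m jog '[{"translation":[0,0,0],"twist":-0.85,"claw":0},{"translation":[0,0,0],"twist":-0.85,"claw":0},{"translation":[0,0,0],"twist":-0.85,"claw":0},{"translation":[0,0,0],"twist":-0.8,"claw":0},{"translation":[0.273,-0.737,0],"twist":0,"claw":0},{"translation":[0.273,-0.737,0],"twist":0,"claw":0},{"translation":[0.273,-0.737,0],"twist":0,"claw":0},{"translation":[0.273,-0.737,0],"twist":0,"claw":0},{"translation":[0.273,-0.737,0],"twist":0,"claw":0},{"translation":[0.273,-0.737,0],"twist":0,"claw":0},{"translation":[0.273,-0.737,0],"twist":0,"claw":0},{"translation":[0.273,-0.737,0],"twist":0,"claw":0},{"translation":[0.273,-0.737,0],"twist":0,"claw":0},{"translation":[0.273,-0.737,0],"twist":0,"claw":0},{"translation":[0.273,-0.737,0],"twist":0,"claw":0},{"translation":[0.273,-0.737,0],"twist":0,"claw":0},{"translation":[0.273,-0.737,0],"twist":0,"claw":0},{"translation":[0.273,-0.737,0],"twist":0,"claw":0}]' && python3 -m jog '[{"translation":[0,0,0],"twist":0,"claw":0},{"translation":[0,0,0],"twist":0,"claw":0},{"translation":[0,0,0],"twist":0,"claw":0},{"translation":[0,0,0],"twist":0,"claw":0}]'
python3 - <<'E'
from h import *
plan(.4457,.169,.0805,-75)
p=cam("wrist"); save(p,"w16")
E
```

```text
clock: 60.42
tool_pos: [0.4417, 0.1717, 0.1391]
eef_rot: [0.991, 0.131, -0.001, 0.0]
contact_force: [1.0, -0.8, -4.2]
opening: 0.695
clock: 60.75
tool_pos: [0.4423, 0.1685, 0.1398]
eef_rot: [0.992, 0.13, -0.001, 0.001]
contact_force: [0.8, -0.5, -5.5]
opening: 0.693
jaw -75.1->-75.0 q7 -1.19 q1 -0.67 alt twist 29.99
t 60.8 at [0.4423 0.1685 0.1398] twist -0.01 then trans [0.088 0.008 1.482] rows>=1.5 force [ 0.8 -0.5 -5.5] open 61.0mm
```

View pics/w16.png

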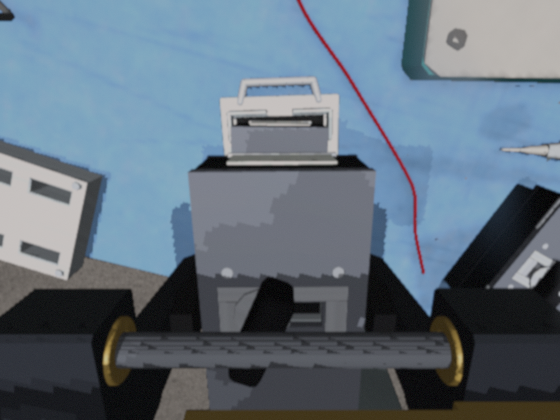

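The case hangs centred over the tray (held case cols 193–372, tray end 222–340). Its lock has slewed by about 20° (wing (275,285) to (245,380)). I'll place the case, then square the wing by closing the fingers on it.

```bash
python3 -m jog '[{"translation":[0.08,0,0.3],"twist":0,"claw":0},{"translation":[0,0,0.3],"twist":0,"claw":0},{"translation":[0,0,0.3],"twist":0,"claw":0},{"translation":[0,0,0.2],"twist":0,"claw":0},{"translation":[0,0,0.15],"twist":0,"claw":0},{"translation":[0,0,0.1],"twist":0,"claw":0},{"translation":[0,0,0.06],"twist":0,"claw":0},{"translation":[0,0,0],"twist":0,"claw":0},{"translation":[0,0,0],"twist":0,"claw":0}]'
python3 - <<'E'
from h import *
plan(.4457,.169,.0805,-75)
E
```

```text
clock: 61.55
tool_pos: [0.4462, 0.1709, 0.0841]
eef_rot: [0.991, 0.131, 0.0, -0.0]
contact_force: [0.4, 0.1, -4.2]
opening: 0.702
jaw -75.0->-75.0 q7 -1.15 q1 -0.59 alt twist -30.00
t 61.5 at [0.4462 0.1709 0.0841] twist 0.00 then trans [-0.025  0.041  0.091] rows>=0.1 force [ 0.4  0.1 -4.2] open 61.8mm
```

```bash
python3 -m jog '[{"translation":[0,0,0.05],"twist":0,"claw":0},{"translation":[0,0,0.05],"twist":0,"claw":0},{"translation":[0,0,0],"twist":0,"claw":0},{"translation":[0,0,0],"twist":0,"claw":90},{"translation":[0,0,0],"twist":0,"claw":90},{"translation":[0,0,0],"twist":0,"claw":90},{"translation":[0,0,0],"twist":0,"claw":90},{"translation":[0,0,0],"twist":0,"claw":90}]' && python3 -m jog '[{"translation":[0,0,-0.3],"twist":0,"claw":90},{"translation":[0,0,-0.4],"twist":0,"claw":90},{"translation":[0,0,-0.27],"twist":0,"claw":90},{"translation":[0,0,0],"twist":0,"claw":90},{"translation":[0,0,0],"twist":0,"claw":90}]'
python3 - <<'E'
from h import *
plan(.4457,.169,.119,-75)
E
```

```text
clock: 62.22
tool_pos: [0.4461, 0.171, 0.0799]
eef_rot: [0.991, 0.131, 0.0, -0.0]
contact_force: [-0.4, 0.1, 0.4]
opening: 0.897
clock: 62.63
tool_pos: [0.4463, 0.1711, 0.1188]
eef_rot: [0.991, 0.131, 0.001, -0.0]
contact_force: [-0.1, 0.3, 0.1]
opening: 0.904
jaw -75.0->-75.0 q7 -1.17 q1 -0.64 alt twist -29.99
t 62.6 at [0.4463 0.1711 0.1188] twist 0.01 then trans [-0.028  0.047 -0.004] rows>=0.0 force [-0.1  0.3  0.1] open 79.6mm
```

```bash
python3 -m jog '[{"translation":[0,0,0],"twist":0,"claw":0},{"translation":[0,0,0],"twist":0,"claw":0},{"translation":[0,0,0],"twist":0,"claw":0},{"translation":[0,0,0],"twist":0,"claw":0},{"translation":[0,0,0],"twist":0,"claw":0},{"translation":[0,0,0],"twist":0,"claw":0},{"translation":[0,0,0],"twist":0,"claw":0},{"translation":[0,0,0],"twist":0,"claw":0},{"translation":[0,0,0],"twist":0,"claw":0},{"translation":[0,0,0],"twist":0,"claw":0},{"translation":[0,0,0],"twist":0,"claw":0},{"translation":[0,0,0],"twist":0,"claw":0}]' 10 && python3 -m jog '[{"translation":[0,0,0],"twist":0,"claw":34},{"translation":[0,0,0],"twist":0,"claw":34},{"translation":[0,0,0],"twist":0,"claw":34},{"translation":[0,0,0],"twist":0,"claw":34},{"translation":[0,0,-0.4],"twist":0,"claw":34},{"translation":[0,0,-0.6],"twist":0,"claw":34},{"translation":[0,0,-0.7],"twist":0,"claw":34},{"translation":[0,0,0],"twist":0,"claw":34},{"translation":[0,0,0],"twist":0,"claw":34}]'
python3 - <<'E'
from h import *
p=cam("wrist"); save(p,"w17"); q=proj(p,[.445,.17,.133]); print(q); locks(p,.133,[q],45)
plan(.443,-.034,.18,-103.8)
E
```

```text
clock: 63.63
tool_pos: [0.446, 0.171, 0.1187]
eef_rot: [0.991, 0.131, -0.0, -0.0]
contact_force: [-0.2, 1.0, -0.5]
opening: 0.135
clock: 64.38
tool_pos: [0.4469, 0.1713, 0.1878]
eef_rot: [0.991, 0.131, 0.001, -0.0]
contact_force: [0.4, 0.1, -0.7]
opening: 0.34
(np.float64(232.1197473644351), np.float64(286.6449918319369))
px 228.1 282.8 dot 82 size [24. 61.] xy [0.447 0.173] wing yaw 11.5
jaw -74.9->-103.8 q7 -1.24 q1 -0.73 alt twist -25.19
t 64.4 at [0.446  0.1712 0.1868] twist 4.81 then trans [1.151 4.999 0.168] rows>=5.0 force [-0.5  0.  -0. ] open 30.0mm
```

View pics/w17.png

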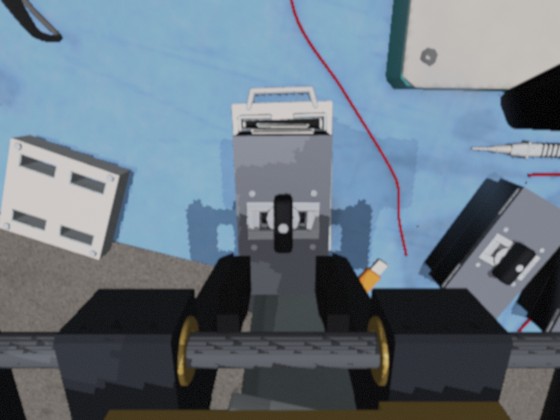

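The lock on the second layer is squared, with its wing along the case. Next is the case near (.442,−.034).

```bash
python3 -m jog '[{"translation":[0,0,0],"twist":0.97,"claw":34},{"translation":[0,0,0],"twist":0.96,"claw":34},{"translation":[0,0,0],"twist":0.96,"claw":34},{"translation":[0,0,0],"twist":0.96,"claw":34},{"translation":[0,0,0],"twist":0.96,"claw":84},{"translation":[0.165,0.71,0],"twist":0,"claw":84},{"translation":[0.165,0.71,0],"twist":0,"claw":84},{"translation":[0.165,0.71,0],"twist":0,"claw":84},{"translation":[0.165,0.71,0],"twist":0,"claw":84},{"translation":[0.165,0.71,0],"twist":0,"claw":84},{"translation":[0.165,0.71,0],"twist":0,"claw":84},{"translation":[0.165,0.71,0],"twist":0,"claw":84},{"translation":[0,0,0.8],"twist":0,"claw":84},{"translation":[0,0,0.6],"twist":0,"claw":84},{"translation":[0,0,0],"twist":0,"claw":84},{"translation":[0,0,0],"twist":0,"claw":84}]'
python3 - <<'E'
from h import *
p=cam("wrist"); locks(p,.073,[proj(p,[.4421,-.0335,.073])],40)
plan(.4421,-.034,.0195,-103.8)
E
```

```text
clock: 65.77
tool_pos: [0.4419, -0.0331, 0.1296]
eef_rot: [0.993, -0.121, -0.002, -0.0]
contact_force: [-0.0, -1.1, -0.1]
opening: 0.841
px 227.4 281.6 dot 58 size [20. 59.] xy [ 0.4415 -0.0312] wing yaw 166.1
jaw -103.8->-103.8 q7 -1.10 q1 -0.24 alt twist 29.99
t 65.8 at [ 0.4428 -0.0331  0.1305] twist -0.01 then trans [-0.006  0.024  2.774] rows>=2.8 force [0.4 0.5 0.4] open 73.9mm
```

```bash
python3 -m jog '[{"translation":[0,0.02,0.6],"twist":0,"claw":84},{"translation":[0,0,0.7],"twist":0,"claw":84},{"translation":[0,0,0.6],"twist":0,"claw":84},{"translation":[0,0,0.45],"twist":0,"claw":84},{"translation":[0,0,0.25],"twist":0,"claw":84},{"translation":[0,0,0.16],"twist":0,"claw":84},{"translation":[0,0,0],"twist":0,"claw":84},{"translation":[0,0,0],"twist":0,"claw":0},{"translation":[0,0,0],"twist":0,"claw":0},{"translation":[0,0,0],"twist":0,"claw":0},{"translation":[0,0,0],"twist":0,"claw":0},{"translation":[0,0,0],"twist":0,"claw":0},{"translation":[0,0,0],"twist":0,"claw":0}]' 40 && python3 -m jog '[{"translation":[0,0,-0.2],"twist":0,"claw":0},{"translation":[0,0,-0.4],"twist":0,"claw":0},{"translation":[0,0,-0.6],"twist":0,"claw":0},{"translation":[0,0,-0.7],"twist":0,"claw":0},{"translation":[0,0,-0.7],"twist":0,"claw":0},{"translation":[0,0,-0.6],"twist":0,"claw":0},{"translation":[0,0,-0.4],"twist":0,"claw":0},{"translation":[0,0,-0.3],"twist":0,"claw":0},{"translation":[0,0,0],"twist":0,"claw":0}]'
python3 - <<'E'
from h import *
plan(.4457,.170,.175,-75)
E
```

```text
clock: 66.9
tool_pos: [0.4482, -0.0347, 0.0249]
eef_rot: [0.993, -0.121, -0.003, 0.0]
contact_force: [0.7, 0.5, 6.8]
opening: 0.7
clock: 67.65
tool_pos: [0.4495, -0.034, 0.1817]
eef_rot: [0.993, -0.12, -0.003, -0.0]
contact_force: [1.0, -0.6, -3.8]
opening: 0.697
jaw -103.8->-75.0 q7 -1.05 q1 -0.40 alt twist 25.20
t 67.7 at [ 0.4495 -0.034   0.1817] twist -4.80 then trans [ 1.228 -4.95   0.174] rows>=5.0 force [ 1.  -0.6 -3.8] open 61.3mm
```

```bash
python3 -m jog '[{"translation":[0,0,0],"twist":-0.2,"claw":0},{"translation":[0,0,0],"twist":-0.4,"claw":0},{"translation":[0,0,0],"twist":-0.4,"claw":0},{"translation":[0,0,0],"twist":-0.4,"claw":0},{"translation":[0,0,0],"twist":-0.4,"claw":0},{"translation":[0,0,0],"twist":-0.4,"claw":0},{"translation":[0,0,0],"twist":-0.4,"claw":0},{"translation":[0,0,0],"twist":-0.4,"claw":0},{"translation":[0,0,0],"twist":-0.4,"claw":0},{"translation":[0,0,0],"twist":-0.4,"claw":0},{"translation":[0,0,0],"twist":-0.4,"claw":0},{"translation":[0,0,0],"twist":-0.4,"claw":0},{"translation":[0,0,0],"twist":-0.2,"claw":0}]' && python3 -m jog '[{"translation":[0.09,-0.3,0],"twist":0,"claw":0},{"translation":[0.16,-0.6,0],"twist":0,"claw":0},{"translation":[0.17,-0.6,0],"twist":0,"claw":0},{"translation":[0.17,-0.6,0],"twist":0,"claw":0},{"translation":[0.17,-0.6,0],"twist":0,"claw":0},{"translation":[0.17,-0.6,0],"twist":0,"claw":0},{"translation":[0.17,-0.6,0],"twist":0,"claw":0},{"translation":[0.16,-0.6,0],"twist":0,"claw":0},{"translation":[0.09,-0.4,0],"twist":0,"claw":0},{"translation":[0,0,0],"twist":0,"claw":0},{"translation":[0,0,0],"twist":0,"claw":0},{"translation":[0,0,0],"twist":0,"claw":0}]'
python3 - <<'E'
from h import *
plan(.4506,.171,.139,-75)
E
```

```text
clock: 68.73
tool_pos: [0.4479, -0.0341, 0.1789]
eef_rot: [0.991, 0.131, -0.005, -0.001]
contact_force: [0.6, 1.1, -3.9]
opening: 0.697
clock: 69.73
tool_pos: [0.4499, 0.1679, 0.1796]
eef_rot: [0.992, 0.13, -0.005, -0.0]
contact_force: [-0.4, -0.4, -3.5]
opening: 0.699
jaw -75.1->-75.0 q7 -1.10 q1 -0.78 alt twist 29.99
t 69.7 at [0.4499 0.1679 0.1796] twist -0.01 then trans [ 0.045 -0.068  1.014] rows>=1.0 force [-0.4 -0.4 -3.5] open 61.5mm
```

```bash
python3 -m jog '[{"translation":[0.04,-0.04,0.2],"twist":0,"claw":0},{"translation":[0,0,0.25],"twist":0,"claw":0},{"translation":[0,0,0.2],"twist":0,"claw":0},{"translation":[0,0,0.15],"twist":0,"claw":0},{"translation":[0,0,0.08],"twist":0,"claw":0},{"translation":[0,0,0.04],"twist":0,"claw":0},{"translation":[0,0,0],"twist":0,"claw":0},{"translation":[0,0,0],"twist":0,"claw":0}]'
python3 - <<'E'
from h import *
plan(.4506,.171,.139,-75)
E
```

```text
clock: 70.4
tool_pos: [0.4515, 0.1708, 0.1434]
eef_rot: [0.991, 0.13, -0.004, -0.001]
contact_force: [0.9, -0.8, -2.4]
opening: 0.696
jaw -75.0->-75.0 q7 -1.05 q1 -0.73 alt twist 29.99
t 70.4 at [0.4515 0.1708 0.1434] twist -0.01 then trans [-0.02  -0.011  0.111] rows>=0.1 force [ 0.9 -0.8 -2.4] open 61.2mm
```

```bash
python3 -m jog '[{"translation":[0,0,0.03],"twist":0,"claw":0},{"translation":[0,0,0.03],"twist":0,"claw":0},{"translation":[0,0,0.03],"twist":0,"claw":0},{"translation":[0,0,0.02],"twist":0,"claw":0},{"translation":[0,0,0],"twist":0,"claw":0}]'
python3 - <<'E'
from h import *
plan(.4506,.171,.139,-75)
E
```

```text
clock: 70.82
tool_pos: [0.4513, 0.171, 0.1389]
eef_rot: [0.991, 0.13, -0.004, -0.001]
contact_force: [-0.7, -0.2, -2.2]
opening: 0.703
jaw -75.0->-75.0 q7 -1.04 q1 -0.73 alt twist 30.00
t 70.8 at [0.4513 0.171  0.1389] twist -0.00 then trans [-0.016 -0.005 -0.003] rows>=0.0 force [-0.7 -0.2 -2.2] open 61.9mm
```

```bash
python3 -m jog '[{"translation":[0,0,0.04],"twist":0,"claw":0},{"translation":[0,0,0],"twist":0,"claw":0},{"translation":[0,0,0],"twist":0,"claw":90},{"translation":[0,0,0],"twist":0,"claw":90},{"translation":[0,0,0],"twist":0,"claw":90},{"translation":[0,0,0],"twist":0,"claw":90},{"translation":[0,0,0],"twist":0,"claw":90}]' && python3 -m jog '[{"translation":[0,0,-0.3],"twist":0,"claw":90},{"translation":[-0.07,0,-0.35],"twist":0,"claw":90},{"translation":[-0.07,0,-0.25],"twist":0,"claw":90},{"translation":[0,0,0],"twist":0,"claw":90},{"translation":[0,0,0],"twist":0,"claw":90}]'
python3 - <<'E'
from h import *
plan(.445,.17,.1728,-75)
E
```

```text
clock: 71.4
tool_pos: [0.4513, 0.1709, 0.1372]
eef_rot: [0.991, 0.13, -0.004, -0.001]
contact_force: [0.2, 1.3, -0.1]
opening: 0.902
clock: 71.82
tool_pos: [0.4462, 0.1696, 0.1736]
eef_rot: [0.991, 0.13, -0.004, -0.001]
contact_force: [0.8, -0.6, -0.5]
opening: 0.896
jaw -75.0->-75.0 q7 -1.09 q1 -0.77 alt twist 30.00
t 71.8 at [0.4462 0.1696 0.1736] twist -0.00 then trans [-0.027 -0.017  0.02 ] rows>=0.0 force [ 0.8 -0.6 -0.5] open 78.8mm
```

```bash
python3 -m jog '[{"translation":[0,0,0],"twist":0,"claw":0},{"translation":[0,0,0],"twist":0,"claw":0},{"translation":[0,0,0],"twist":0,"claw":0},{"translation":[0,0,0],"twist":0,"claw":0},{"translation":[0,0,0],"twist":0,"claw":0},{"translation":[0,0,0],"twist":0,"claw":0},{"translation":[0,0,0],"twist":0,"claw":0},{"translation":[0,0,0],"twist":0,"claw":0},{"translation":[0,0,0],"twist":0,"claw":0},{"translation":[0,0,0],"twist":0,"claw":0},{"translation":[0,0,0],"twist":0,"claw":0},{"translation":[0,0,0],"twist":0,"claw":0}]' 10 && python3 -m jog '[{"translation":[0,0,0],"twist":0,"claw":34},{"translation":[0,0,0],"twist":0,"claw":34},{"translation":[0,0,0],"twist":0,"claw":34},{"translation":[0,0,0],"twist":0,"claw":34},{"translation":[0,0,-0.4],"twist":0,"claw":34},{"translation":[0,0,-0.6],"twist":0,"claw":34},{"translation":[0,0,-0.7],"twist":0,"claw":34},{"translation":[0,0,0],"twist":0,"claw":34},{"translation":[0,0,0],"twist":0,"claw":34}]'
python3 - <<'E'
from h import *
p=cam("wrist"); save(p,"w18"); q=proj(p,[.445,.17,.187]); print(q); locks(p,.187,[q],45)
plan(.4325,-.136,.24,-88.5)
E
```

```text
clock: 72.82
tool_pos: [0.4461, 0.1695, 0.1733]
eef_rot: [0.991, 0.13, -0.004, -0.001]
contact_force: [-0.2, -0.3, 0.6]
opening: 0.134
clock: 73.57
tool_pos: [0.4475, 0.1697, 0.2423]
eef_rot: [0.991, 0.13, -0.003, -0.001]
contact_force: [0.3, -0.4, -1.0]
opening: 0.338
(np.float64(231.40042711883342), np.float64(284.1184363068047))
px 231.2 282.8 dot 58 size [62. 34.] xy [0.4449 0.1708] wing yaw 28.0
jaw -75.0->-88.5 q7 -1.18 q1 -0.86 alt twist -27.75
t 73.6 at [0.4466 0.1696 0.2414] twist 2.25 then trans [-0.552  7.629  0.027] rows>=7.6 force [0.  0.2 0.3] open 29.7mm
```

```bash
python3 -m jog '[{"translation":[0,0,0],"twist":0.75,"claw":34},{"translation":[0,0,0],"twist":0.75,"claw":34},{"translation":[0,0,0],"twist":0.75,"claw":34},{"translation":[-0.055,0.763,0],"twist":0,"claw":90},{"translation":[-0.055,0.763,0],"twist":0,"claw":90},{"translation":[-0.055,0.763,0],"twist":0,"claw":90},{"translation":[-0.055,0.763,0],"twist":0,"claw":90},{"translation":[-0.055,0.763,0],"twist":0,"claw":90},{"translation":[-0.055,0.763,0],"twist":0,"claw":90},{"translation":[-0.055,0.763,0],"twist":0,"claw":90},{"translation":[-0.055,0.763,0],"twist":0,"claw":90},{"translation":[-0.055,0.763,0],"twist":0,"claw":90},{"translation":[-0.055,0.763,0],"twist":0,"claw":90},{"translation":[0,0,0.8],"twist":0,"claw":90},{"translation":[0,0,0.8],"twist":0,"claw":90},{"translation":[0,0,0.8],"twist":0,"claw":90},{"translation":[0,0,0.4],"twist":0,"claw":90},{"translation":[0,0,0],"twist":0,"claw":90},{"translation":[0,0,0],"twist":0,"claw":90}]'
python3 - <<'E'
from h import *
p=cam("wrist"); locks(p,.073,[proj(p,[.4325,-.136,.073])],40)
plan(.4325,-.136,.0195,-88.6)
g=cv2.imread("pics/w18.png",0)[186:276,238:328]
for t in (25,35,45,55):
    m=(g<t).astype(np.uint8); n,l,st,ce=cv2.connectedComponentsWithStats(m); i=1+np.argmax(st[1:,4]); ys,xs=np.nonzero(l==i); rc=cv2.minAreaRect(np.c_[xs,ys].astype(np.float32)); print(t,st[i],rc)
E
```

```text
clock: 75.2
tool_pos: [0.4304, -0.1361, 0.1283]
eef_rot: [1.0, 0.012, -0.006, -0.001]
contact_force: [1.0, 0.2, 1.4]
opening: 0.898
px 227.6 282.7 dot 104 size [72. 79.] xy [ 0.4298 -0.1345] wing yaw 91.4
jaw -88.6->-88.6 q7 -0.58 q1 -0.03 alt twist -29.99
t 75.2 at [ 0.4312 -0.1364  0.1292] twist 0.01 then trans [ 0.058 -0.005  2.742] rows>=2.7 force [-0.1 -0.   0.3] open 79.5mm
25 [ 37  39  17  31 319] ((45.0, 54.0), (30.0, 16.0), 90.0)
35 [ 36  13  18  57 718] ((44.5, 41.0), (56.0, 17.0), 90.0)
45 [ 36  12  19  59 858] ((45.0, 41.0), (58.0, 18.0), 90.0)
55 [ 35  12  20  59 932] ((44.5, 41.0), (58.0, 19.0), 90.0)
```

Both stacked cases' wings are aligned. Now to grip the last case.

```bash
python3 -m jog '[{"translation":[0.04,0,0.35],"twist":0,"claw":90},{"translation":[0,0,0.4],"twist":0,"claw":90},{"translation":[0,0,0.4],"twist":0,"claw":90},{"translation":[0,0,0.4],"twist":0,"claw":90},{"translation":[0,0,0.4],"twist":0,"claw":90},{"translation":[0,0,0.35],"twist":0,"claw":90},{"translation":[0,0,0.25],"twist":0,"claw":90},{"translation":[0,0,0.15],"twist":0,"claw":90},{"translation":[0,0,0],"twist":0,"claw":90},{"translation":[0,0,0],"twist":0,"claw":0},{"translation":[0,0,0],"twist":0,"claw":0},{"translation":[0,0,0],"twist":0,"claw":0},{"translation":[0,0,0],"twist":0,"claw":0},{"translation":[0,0,0],"twist":0,"claw":0},{"translation":[0,0,0],"twist":0,"claw":0}]' 40
python3 - <<'E'
from h import *
plan(.4325,-.136,.0195,-88.6)
E
```

```text
clock: 76.5
tool_pos: [0.4329, -0.1365, 0.022]
eef_rot: [1.0, 0.013, -0.003, 0.0]
contact_force: [-1.1, 0.5, 7.4]
opening: 0.705
jaw -88.5->-88.6 q7 -0.44 q1 0.17 alt twist -29.99
t 76.5 at [ 0.4329 -0.1365  0.022 ] twist 0.01 then trans [-0.008 -0.014  0.063] rows>=0.1 force [-1.1  0.5  7.4] open 62.0mm
```

```bash
python3 -m jog '[{"translation":[0,0,-0.2],"twist":0,"claw":0},{"translation":[0,0,-0.4],"twist":0,"claw":0},{"translation":[0,0,-0.5],"twist":0,"claw":0},{"translation":[0,0,-0.5],"twist":0,"claw":0},{"translation":[0,0,-0.5],"twist":0,"claw":0},{"translation":[0,0,-0.5],"twist":0,"claw":0},{"translation":[0,0,-0.5],"twist":0,"claw":0},{"translation":[0,0,-0.5],"twist":0,"claw":0},{"translation":[0,0,-0.5],"twist":0,"claw":0},{"translation":[0,0,-0.5],"twist":0,"claw":0},{"translation":[0,0,-0.3],"twist":0,"claw":0},{"translation":[0,0,-0.2],"twist":0,"claw":0},{"translation":[0,0,0],"twist":-0.3,"claw":0},{"translation":[0,0,0],"twist":-0.4,"claw":0},{"translation":[0,0,0],"twist":-0.4,"claw":0},{"translation":[0,0,0],"twist":-0.4,"claw":0},{"translation":[0,0,0],"twist":-0.4,"claw":0},{"translation":[0,0,0],"twist":-0.35,"claw":0},{"translation":[0,0,0],"twist":0,"claw":0}]'
python3 - <<'E'
from h import *
plan(.4453,.17,.225,-75)
E
```

```text
clock: 78.08
tool_pos: [0.4332, -0.1357, 0.2243]
eef_rot: [0.991, 0.131, -0.005, -0.002]
contact_force: [0.2, 0.2, -2.4]
opening: 0.697
jaw -74.9->-75.0 q7 -0.53 q1 -0.17 alt twist -29.98
t 78.1 at [ 0.4332 -0.1357  0.2243] twist 0.02 then trans [ 2.270e+00 -7.304e+00 -6.000e-03] rows>=7.3 force [ 0.2  0.2 -2.4] open 61.3mm
```

```bash
python3 -m jog '[{"translation":[0.11,-0.35,0],"twist":0,"claw":0},{"translation":[0.19,-0.61,0],"twist":0,"claw":0},{"translation":[0.19,-0.61,0],"twist":0,"claw":0},{"translation":[0.19,-0.61,0],"twist":0,"claw":0},{"translation":[0.19,-0.61,0],"twist":0,"claw":0},{"translation":[0.19,-0.61,0],"twist":0,"claw":0},{"translation":[0.19,-0.61,0],"twist":0,"claw":0},{"translation":[0.19,-0.61,0],"twist":0,"claw":0},{"translation":[0.19,-0.61,0],"twist":0,"claw":0},{"translation":[0.19,-0.61,0],"twist":0,"claw":0},{"translation":[0.19,-0.61,0],"twist":0,"claw":0},{"translation":[0.19,-0.61,0],"twist":0,"claw":0},{"translation":[0.07,-0.24,0],"twist":0,"claw":0},{"translation":[0,0,0],"twist":0,"claw":0},{"translation":[0,0,0],"twist":0,"claw":0},{"translation":[0,0,0],"twist":0,"claw":0},{"translation":[0,0,0],"twist":0,"claw":0}]'
python3 - <<'E'
from h import *
plan(.4453,.17,.19,-75)
E
```

```text
clock: 79.5
tool_pos: [0.4462, 0.1674, 0.2254]
eef_rot: [0.992, 0.129, -0.004, -0.001]
contact_force: [0.6, -0.6, -3.4]
opening: 0.704
jaw -75.2->-75.0 q7 -1.12 q1 -0.86 alt twist 29.96
t 79.5 at [0.4462 0.1674 0.2254] twist -0.04 then trans [ 0.002 -0.067  0.885] rows>=0.9 force [ 0.6 -0.6 -3.4] open 61.9mm
```

```bash
python3 -m jog '[{"translation":[0,-0.04,0.15],"twist":0,"claw":0},{"translation":[0,0,0.2],"twist":0,"claw":0},{"translation":[0,0,0.2],"twist":0,"claw":0},{"translation":[0,0,0.12],"twist":0,"claw":0},{"translation":[0,0,0.08],"twist":0,"claw":0},{"translation":[0,0,0.05],"twist":0,"claw":0},{"translation":[0,0,0.04],"twist":0,"claw":0},{"translation":[0,0,0],"twist":0,"claw":0},{"translation":[0,0,0],"twist":0,"claw":0}]'
python3 - <<'E'
from h import *
plan(.4453,.17,.19,-75)
E
```

```text
clock: 80.25
tool_pos: [0.4457, 0.1709, 0.1918]
eef_rot: [0.991, 0.13, -0.004, -0.001]
contact_force: [-0.2, 0.9, -3.5]
opening: 0.694
jaw -75.0->-75.0 q7 -1.07 q1 -0.83 alt twist 29.99
t 80.2 at [0.4457 0.1709 0.1918] twist -0.01 then trans [-0.016  0.019  0.046] rows>=0.0 force [-0.2  0.9 -3.5] open 61.1mm
```

```bash
python3 -m jog '[{"translation":[0,0,0.03],"twist":0,"claw":0},{"translation":[0,0,0.03],"twist":0,"claw":0},{"translation":[0,0,0],"twist":0,"claw":0},{"translation":[0,0,0],"twist":0,"claw":0}]' && python3 -m jog '[{"translation":[0,0,0],"twist":0,"claw":90},{"translation":[0,0,0],"twist":0,"claw":90},{"translation":[0,0,0],"twist":0,"claw":90},{"translation":[0,0,0],"twist":0,"claw":90},{"translation":[0,0,0],"twist":0,"claw":90},{"translation":[0,0,-0.3],"twist":0,"claw":90},{"translation":[0,0,-0.35],"twist":0,"claw":90},{"translation":[0,0,-0.28],"twist":0,"claw":90},{"translation":[0,0,0],"twist":0,"claw":90},{"translation":[0,0,0],"twist":0,"claw":90}]'
python3 - <<'E'
from h import *
plan(.4453,.17,.2268,-75)
E
```

```text
clock: 80.58
tool_pos: [0.4459, 0.1709, 0.1898]
eef_rot: [0.991, 0.13, -0.004, -0.001]
contact_force: [-0.6, -0.0, 2.1]
opening: 0.702
clock: 81.42
tool_pos: [0.4461, 0.171, 0.2267]
eef_rot: [0.991, 0.13, -0.004, -0.001]
contact_force: [-0.5, -0.7, 0.4]
opening: 0.898
jaw -75.0->-75.0 q7 -1.12 q1 -0.87 alt twist 30.00
t 81.4 at [0.4461 0.171  0.2267] twist -0.00 then trans [-0.026  0.02  -0.003] rows>=0.0 force [-0.5 -0.7  0.4] open 79.0mm
```

Placed with no residual force. I'll square the top wing, release and rise.

```bash
python3 -m jog '[{"translation":[0,0,0],"twist":0,"claw":0},{"translation":[0,0,0],"twist":0,"claw":0},{"translation":[0,0,0],"twist":0,"claw":0},{"translation":[0,0,0],"twist":0,"claw":0},{"translation":[0,0,0],"twist":0,"claw":0},{"translation":[0,0,0],"twist":0,"claw":0},{"translation":[0,0,0],"twist":0,"claw":0},{"translation":[0,0,0],"twist":0,"claw":0},{"translation":[0,0,0],"twist":0,"claw":0},{"translation":[0,0,0],"twist":0,"claw":0},{"translation":[0,0,0],"twist":0,"claw":0},{"translation":[0,0,0],"twist":0,"claw":0}]' 10 && python3 -m jog '[{"translation":[0,0,0],"twist":0,"claw":34},{"translation":[0,0,0],"twist":0,"claw":34},{"translation":[0,0,0],"twist":0,"claw":34},{"translation":[0,0,0],"twist":0,"claw":34},{"translation":[0,0,-0.4],"twist":0,"claw":34},{"translation":[0,0,-0.6],"twist":0,"claw":34},{"translation":[0,0,-0.7],"twist":0,"claw":34},{"translation":[0,0,0],"twist":0,"claw":34},{"translation":[0,0,0],"twist":0,"claw":34},{"translation":[0,0,0],"twist":0,"claw":34}]'
python3 - <<'E'
from h import *
p=cam("wrist"); save(p,"w19"); s=cam("side"); q=proj(p,[.445,.17,.241]); print(q); locks(p,.241,[q],45)
b=s['img'][120:330,220:400]; b=cv2.resize(b,(360,420)); cv2.imwrite("pics/fin.png",np.hstack([cv2.resize(p['img'],(440,330)).copy() if 0 else cv2.copyMakeBorder(cv2.resize(p['img'],(440,330)),0,90,0,0,cv2.BORDER_CONSTANT),b])[:,:,::-1])
plan(.4453,.17,.2268,-75)
E
```

```text
clock: 82.42
tool_pos: [0.4459, 0.1709, 0.2266]
eef_rot: [0.991, 0.13, -0.004, -0.001]
contact_force: [0.8, 0.7, -0.1]
opening: 0.135
clock: 83.25
tool_pos: [0.446, 0.171, 0.2941]
eef_rot: [0.991, 0.13, -0.005, -0.001]
contact_force: [-0.7, 0.4, -0.9]
opening: 0.34
(np.float64(230.76747734939886), np.float64(286.7986884847608))
px 229.4 283.3 dot 68 size [60. 21.] xy [0.4453 0.1723] wing yaw 15.0
jaw -75.0->-75.0 q7 -1.22 q1 -0.95 alt twist 30.00
t 83.3 at [0.4456 0.1708 0.2936] twist -0.00 then trans [0.003 0.021 1.67 ] rows>=1.7 force [0.2 0.3 0.4] open 30.0mm
```

View pics/fin.png

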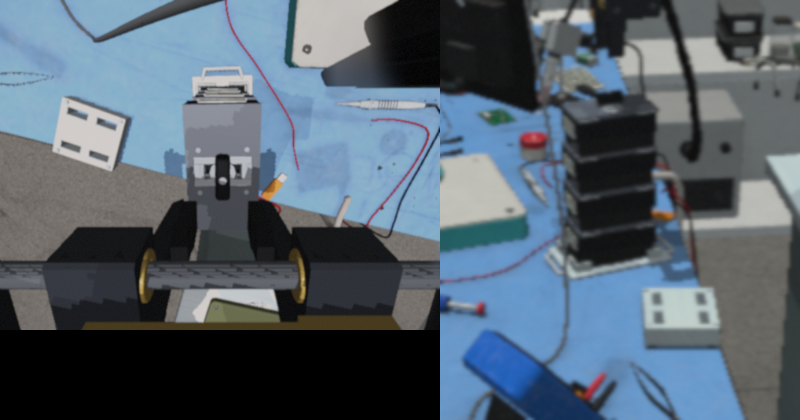

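The picture shows all four cases in one square column. The tray end (cols 192–252) and the top lid (183–260) are both centred at col 222, and the top wing lies along the case. Handing in.

```bash
python3 -c "
from plant import r
print(r.finish_job())"
```

```text
the job is handed in; nothing more can be done
None
```

All four cases are locked and stacked in one column on the tray, and the job is handed in at about 83 s; no verdict was reported.

**What went differently:**
- **Rack:** a hanging cable blocked the far locks (about 15 N on the gripper body). I dragged the loose rack 20 mm towards the robot to reach them. It was also knocked aside once, so it ends away from its starting place, empty.
- **Third case:** something hanging near it touched the gripper body (about 12 N), so I returned the lock to the rack. I moved the case about 37 mm nearer and locked it there.
- **Slewed lock:** the lock on the first stacked case had turned about 20° while it was carried. I squared it by closing the fingers on the wing after placing, and did the same on the other two stacked cases.

**Last checks:**
- **Column:** the final pictures show a square, upright column of four cases. The top lock reads (.445, .172) with its wing at 15.0°. The tray centre is about (.445, .168) and its yaw 15–16°, measured from corners read by eye, so only good to a few mm.
- **Bottom case:** I measured case_d about 5–6 mm from the tray centre before stacking, against the 10 mm allowed, and did not measure it again.
- **Wings:** one automatic reading of the third layer's wing gave 28°. Checked again with a tighter threshold on the same picture, the wing lay straight along the case, so I took the first reading as a merged shadow.
- **Bystanders:** I saw no contact with any of them, but did not measure their positions at the end.

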